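# Pin the roller support of the bending jig on its spacers

### The job

The bending jig on the bench is being set up: gently square up the loose pack (two spacer plates and the roller saddle on top) against the jig's guide rail so that its holes line up over the slot, then take the locking pin from its rest and pass it down through saddle, spacers and slot. The slot nut is clamped somewhere further along the slot towards the fixed support, so feel for its hole by sliding pin and pack that way under light pressure, never forcing the pin, until it drops and its collar sits fully home on the saddle; then let go, with the pack square against the rail, and leave the mortar prism, spanner and caliper where they lie.

Things in the scene. Friction and masses are not known exactly. Their poses are not given: they have to be found in the camera images.
- bed: Fixed bed of the bending jig: dark steel block 80 (x) x 230 (y) x 36 mm high, with an open slot 13.5 mm wide along y through the middle (x = 0) of its top. Origin: centre of its underside; x away from the robot at yaw 0, y along the slot (to the left), z up. On its left end, at y = +55 mm, stands a fixed support, 46 x 44 mm and 46.5 mm above the bed top with its roller.
- rail_face (a point): Middle of the guide rail's face towards the pack, 16 mm above the bed top, at x = +23, y = -50 mm of the bed. The rail is fixed, 10 mm thick (x +23 to +33), 32 mm high, 125 mm long along y. A part of the 46 mm wide pack that lies flush against it is centred over the slot. Axes as the bed's.
- slot_mark (a point): Point on the slot's middle line level with the bed top, at y = -72 mm of the bed, where the pack stands at the start. 10 mm below it is the top of the nut, an aluminium strip 100 mm long, clamped so that it does not slide, with one 13.5 mm hole, 18 mm deep, in its middle. The hole is on the slot's line, 8 to 44 mm from this mark towards the fixed support (+y): unmeasured, hidden, to be felt.
- spacer_a_mid (a point): Centre (half-way up, on the hole's axis) of the lower loose steel spacer, 46 (x) x 56 (y) x 12 mm, with one chamfered 13.5 mm hole through its centre, about 0.16 kg. It lies on the bed top. At the start each part of the pack is up to 8 mm from the slot mark along y, 1 to 7 mm off the rail and turned by up to 4 degrees.
- spacer_b_mid (a point): The same for the second spacer plate, alike, which lies on the first.
- saddle_mid (a point): Centre (half-way up the 16 mm block, on the hole's axis) of the loose roller saddle on top of the pack: steel block 46 (x) x 56 (y) x 16 mm with the same 13.5 mm hole, and a 10 mm roller along x at y = -20 mm whose top stands 6.5 mm above the block. The pack is 40 mm high in all, so the block's top is 76 mm above the bench.
- spacer_a: The lower spacer plate's body; origin at the centre of its underside.
- spacer_b: The upper spacer plate's body; origin at the centre of its underside.
- saddle: The saddle's body; origin at the centre of the block's underside.
- pin_head (a point): Middle of the pin's dark round grip: 21 mm diameter, from 12 mm below to 17 mm above this point. Its lower end is a collar of 25 mm diameter and 5 mm height, whose underside is 17 mm below this point. The pin stands upright in a rest at the start; grasp it here from above.
- pin_tip (a point): Lower end of the pin, on its axis, 83 mm below pin_head. The steel shank below the collar is 66 mm long and 12 mm thick, tapering over its last 6 mm to 10 mm at the tip. Standing on the nut's top the tip is 26 mm above the bench and the collar 16 mm above the saddle; fully home (collar on the saddle) the tip is 10 mm above the bench.
- pin_shank (a point): Point on the pin's axis, 46 mm above its tip: the middle of the length of shank that is inside the pack when the pin is home.
- pin: The locking pin's body, 0.1 kg (may vary); origin at the tip, z along the pin towards the head.
- pin_rest: Fixed aluminium block 60 x 60 x 44 mm; the pin stands in its 14 mm hole, 39.5 mm deep, with about 1 mm play each side, so the tip is 4.5 mm above the bench and must rise more than 40 mm to come free. Origin: centre of its underside.
- mortar_prism: Bystander: grey mortar prism 40 x 160 x 40 mm lying on the bench to the left of the jig.
- spanner: Bystander: open-ended steel spanner 198 mm long, lying flat on the bench behind the jig.
- caliper: Bystander: steel vernier caliper 220 mm long, lying flat on the bench to the far left.

How it is judged:
On the way, in this order (a step that is already met when the one before it is completed fails the run):
1. the three parts of the pack are squared over the slot against the rail, holes in line (x of spacer_a_mid in the frame of bed between -0.0025 and 0.0025 m and angle between the x axis of each of spacer_a, spacer_b, saddle and the x axis of bed, either way round below 0.09 rad and x of spacer_b_mid in the frame of bed between -0.0025 and 0.0025 m and x of saddle_mid in the frame of bed between -0.0025 and 0.0025 m and horizontal distance between spacer_a_mid and spacer_b_mid below 0.0025 m and horizontal distance between each of spacer_b_mid, spacer_a_mid and saddle_mid below 0.0025 m), for 0.2 s.
2. the pin is through saddle, spacers and nut, fully home (z of pin_tip in the frame of bed between 0.0075 and 0.0125 m and angle between pin's own z axis and vertical below 0.06 rad and horizontal distance between pin_shank and spacer_a_mid below 0.0025 m and horizontal distance between pin_shank and spacer_b_mid below 0.0025 m and horizontal distance between pin_shank and saddle_mid below 0.0025 m), for 0.2 s.
At the end, for the whole second after the job is handed in: Pin upright (0.06 rad), collar home on the saddle (tip 10 mm over the bench, +-2.5 mm), its shank within 2.5 mm of all three holes; both spacers and saddle within 2.5 mm of the slot line and of one another, square to the bed within 0.09 rad; pin and saddle at rest (all of step 1 and all of step 2 and linear speed of each of pin, saddle below 0.02 m/s); the robot touches nothing.
It fails at once if the pin is forced: pressed on the bed or its nut with more than 60 N (contact force between pin and bed above 60 N).
It fails at once if the pin is forced against a part of the pack with more than 60 N (contact force between pin and spacer_a above 60 N or contact force between pin and spacer_b above 60 N or contact force between pin and saddle above 60 N).
It fails at once if a bystander is moved by more than 20 mm (distance of any of mortar_prism, spanner, caliper from where it was at the start of the episode above 0.02 m).
It fails at once if the pack is rammed against the rail or crushed: more than 60 N between fingers and a plate (contact force between the fingers and spacer_a above 60 N or contact force between the fingers and spacer_b above 60 N or contact force between the fingers and saddle above 60 N).
It also fails if it takes over 72 s, if anything falls off the work surface, if the arm or the gripper's body presses on something with over 40 N, if the wrist force passes 120 N, or if a joint passes its speed limit or range.

### The arm

A 6-joint arm with a two-finger parallel gripper is mounted at the origin on a cart in front of the work surface, level with it; the furniture and walls round the work are solid. World frame = base frame: x ahead of the robot, y to its left, z up, the work surface at z = 0. Lengths are in m, angles in rad, forces in N, time in s.
With the tool pointing down it reaches from about 0.3 to 0.775 m from the base axis. Payload 14.6 kg.
Tool frame: the origin (TCP) lies at the very end of the fingers, on their centre line; the grasp point (between the pads) lies 19 mm behind it; y points along the fingers, z is the direction in which the jaws open and shut, and the axes are right-handed (so a half turn about y gives the same grasp; the last joint's range is limited). The gripper opens to 94 mm and grips with 3 to 60 N. Pads are 16 mm wide; open, the fingers measure 119 mm over their backs; the gripper's body (75 mm by 177 mm) begins 78 mm behind the grasp point.
Start: joints at [-1.293, 0.3, 1.521, -0, 1.321, -0.067], TCP at [0.186, -0.518, 0.175] pointing down, gripper open.
Joint ranges: [-3.03, 3.03], [-0.79, 2.21], [0.23, 2.52], [-1.04, 4.18], [0, 3.07], [-2.55, 2.55]. Speed limits (rad/s): [2.22, 2.22, 2.57, 3.14, 3.14, 3.14].

### API

Orientations are given as [roll, pitch, yaw] about the fixed x, y, z axes, in that order (R = Rz(yaw) Ry(pitch) Rx(roll)).
In Python, from station import get_obs, camera, hand_in, masks_of gives the robot as it stands.
- The arm moves only by the shell command python3 -m jog 'ROWS' [FORCE]. ROWS is text: rows parted by semicolons, each of 7 numbers parted by spaces: the shift along the world's x, y, z in mm, then the turn, a rotation vector about the world's x, y, z in degrees, then the closure, from 0 (fully open) to 1 (shut). A call has 1 to 10 rows; each row is the pose to reach, as a shift and turn from the pose measured when the call began; what a row does not reach only later rows make up. A row lasts 1/12 s, in which the tool goes at most 41.7 mm and 7.16 degrees, less where a joint would pass 70% of its speed; a pose out of reach is approached as far as the arm can. A call with a gripper value outside its range is refused whole. The fingers move at their own pace and stop on an object; FORCE is the grip in N (left out, the last holds). Time passes only in rows, so rows that repeat a pose let the fingers close. It gives the time, the measured TCP pose, the force and the opening at its end, in the units of the state.
- get_obs(): the state, without advancing time (a new reading comes with each control period).
- camera(name): name is "scene" or "top" or "wrist"; returns a dict with "img" (400x640x3 uint8, red, green, blue), "range_z" (400x640 float32, m along the optical axis (not along the pixel's ray), 0 where there is no reading), "fx", "fy", "cx", "cy" (pixels), "k1" (the pictures are not rectified: a ray, as slopes to the right and down, at radius r is drawn at 1 + k1 r^2 times it, then the intrinsics apply), "rvec" (rotation vector, rad) and "tvec" (3), from world to camera coordinates, as OpenCV has them. Camera axes: x right, y down, z forward; pixel columns grow to the right and rows downward; lengths in m; the calibration is good to about 2 mm. A picture is of the moment at which its call begins.
- hand_in(): hands the job in, once; it reports no verdict.
Trained networks look in the newest picture that a camera, given by its name, has taken for a name from the list of things; names that differ only in an ending like _2 or _b are one class to them, and where a whole thing is asked for, a point or a joint stands for the part that bears it (a point fixed in the world has none). Each returns a list of dicts, best first, with "conf" (0 to 1); they miss things now and then, are a little off and sometimes report something else, mostly with a low value. They report only what shows in the picture. A call takes as long as a camera call.
- masks_of(thing, camera): "mask" (400x640 bool, what is visible of it) and "extent" ([left, top, right, bottom] in pixels, round what is visible of it).
The state is a dict: "time_s": time; "qpos": joint angles; "joint_vel": joint speeds; "tau": joint torques, N m; "ee_pos": TCP position; "eef_rot": TCP orientation; "force": force on the tool from outside, world axes, zero at the start; "moment": the same for the moment, N m; "grip_width": finger opening in m.
Only numpy, scipy, OpenCV 4.12 (cv2) and the standard library are available. Lean on these libraries where they do the work, as an engineer would, in place of code of your own. Each camera call takes 0.05 s, during which the arm holds its last target.

## Working session

There is one attempt and no reset: what is moved stays moved. The work goes in short steps, Python scripts to look and compute and a shell command to move; the robot and the scene stay as the last step left them, time stands still between calls to the robot, and variables do not carry over. Pictures are saved under pics/ and viewed, and the job is handed in when it is done.

```bash
ls; mkdir -p pics; python3 - <<'E'
from station import get_obs,camera
import cv2
o=get_obs()
for k in o: print(k,o[k])
for n in ("scene","top","wrist"):
    c=camera(n); cv2.imwrite(f"pics/{n}0.png",c["img"][:,:,::-1]); print(n,c["fx"],c["fy"],c["cx"],c["cy"],c["k1"],c["rvec"],c["tvec"])
E
```

```text
pics
time_s 0.0
qpos [-1.29261342e+00  3.00459030e-01  1.52153444e+00 -4.13514890e-07
  1.32070203e+00 -6.65790187e-02]
joint_vel [-0.0001613  -0.00035409  0.00156396  0.00187149 -0.00016001  0.00122482]
tau [-2.45291681e-03 -5.31799829e+01 -3.52734232e+01  7.06996978e-02
  2.44003697e-02 -9.76359252e-05]
ee_pos [ 0.18581647 -0.51736518  0.1741127 ]
eef_rot [-1.57189676e+00  7.29729371e-05 -2.79683067e+00]
force [ 0.1573881  -0.39423353 -0.37438189]
moment [-0.01329726 -0.02331412  0.02834706]
grip_width 0.0936524833809718
scene 410.5053633410377 410.5053633410377 319.55204010900815 198.23567610182548 0.037407626673538016 [ 0.66409604 -2.30551393  1.49380378] [0.41907192 0.19738386 0.80450991]
top 373.7336668339056 373.7336668339056 312.22933148080057 203.25319376846826 -0.05695693407292929 [ 2.1796608  -2.17846541  0.08953001] [-0.00776387  0.55013246  1.26574841]
wrist 321.1871586100609 321.1871586100609 318.9130334229456 198.85246653488576 -0.02625160083256137 [-2.3913099   1.68243943  0.21921609] [-0.55019802 -0.02673157  0.39173892]
```

View pics/scene0.png

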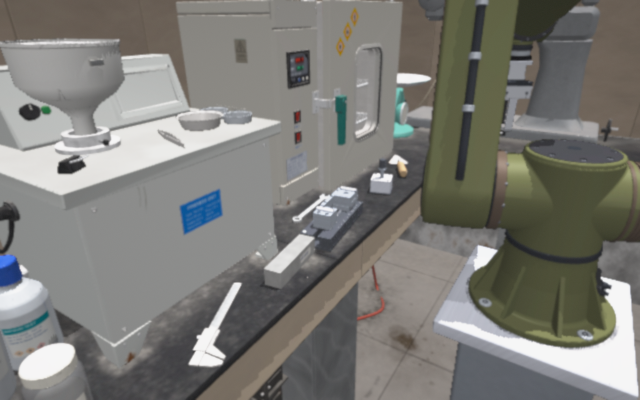

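View pics/top0.png

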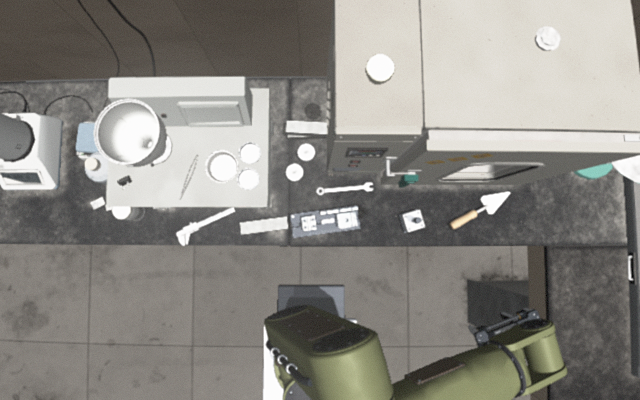

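View pics/wrist0.png

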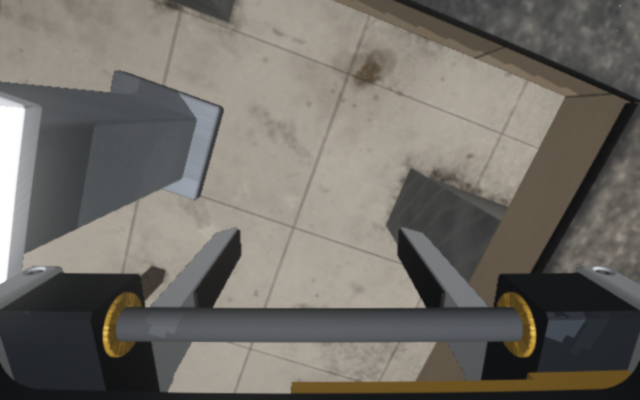

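The scene picture shows the jig, and the top picture shows it at about (325,221), with the pack at its right end (347,218), the support at (309,223), the pin rest at (413,220), the prism at (264,226) and the spanner at (345,188). I'll measure these coarsely first, then look with the wrist camera.

```bash
cat > h.py <<'E'
import numpy as np,cv2
from station import get_obs,camera,masks_of
def K(c): return np.array([[c["fx"],0,c["cx"]],[0,c["fy"],c["cy"]],[0,0,1.]])
def D(c): return np.array([c["k1"],0,0,0.])
def ray(c,uv):
    R,_=cv2.Rodrigues(np.asarray(c["rvec"],float)); t=np.asarray(c["tvec"],float)
    p=cv2.undistortPoints(np.asarray(uv,float).reshape(-1,1,2),K(c),D(c)).reshape(-1,2)
    d=np.c_[p,np.ones(len(p))]
    return -R.T@t, d@R   # origin, world dirs (z_cam=1)
def onz(c,uv,z):
    o,d=ray(c,uv); s=(z-o[2])/d[:,2]; return o+d*s[:,None]
def cloud(c,mask=None):
    m=c["range_z"]>0
    if mask is not None: m=m&mask
    v,u=np.nonzero(m); o,d=ray(c,np.c_[u,v]); 
    return o+d*c["range_z"][v,u][:,None], np.c_[u,v]
def proj(c,P):
    return cv2.projectPoints(np.asarray(P,float).reshape(-1,1,3),np.asarray(c["rvec"],float),np.asarray(c["tvec"],float),K(c),D(c))[0].reshape(-1,2)
def rect(P):
    (x,y),s,a=cv2.minAreaRect((P[:,:2]*1000).astype(np.float32)); return round(x,1),round(y,1),[round(q,1) for q in s],round(a,1)
E
python3 - <<'E'
from h import *
c=camera("top")
cv2.imwrite("pics/topcrop.png",cv2.resize(c["img"][170:260,220:440,::-1],None,fx=3.6,fy=3.6,interpolation=cv2.INTER_CUBIC))
for t in ("bed","saddle","spacer_a","pin","pin_rest","mortar_prism","spanner","caliper"):
    for m in masks_of(t,"top")[:2]:
        P,_=cloud(c,m["mask"]); 
        if len(P)>3: print(t,round(m["conf"],2),m["extent"],rect(P),np.percentile(P[:,2],[5,50,95]).round(3))
E
```

```text
bed 0.69 [292.1, 208.7, 359.8, 238.1] (489.0, -49.6, [83.8, 232.0], 7.6) [0.009 0.037 0.079]
saddle 0.69 [333.6, 214.4, 356.8, 230.1] (491.0, -119.5, [52.2, 56.9], 4.5) [0.046 0.076 0.083]
saddle 0.67 [413.4, 217.1, 424.3, 224.4] (489.2, -357.5, [23.5, 41.8], 2.8) [0.044 0.101 0.107]
pin 0.54 [411.8, 216.5, 422.2, 226.2] (489.9, -348.2, [19.3, 21.2], 28.2) [0.075 0.102 0.107]
pin_rest 0.86 [398.2, 208.5, 420.1, 232.4] (489.0, -346.8, [60.3, 61.2], 15.0) [0.008 0.043 0.048]
pin_rest 0.27 [291.4, 206.4, 359.8, 236.4] (488.1, -51.0, [80.0, 227.9], 8.8) [0.012 0.038 0.079]
mortar_prism 0.97 [241.1, 218.1, 287.4, 235.7] (474.6, 161.6, [44.2, 168.9], 7.3) [0.026 0.041 0.044]
spanner 0.69 [322.5, 185.5, 374.1, 192.6] (604.7, -122.4, [21.9, 175.9], 2.5) [0.001 0.007 0.011]
caliper 0.76 [176.3, 210.4, 231.6, 244.9] (483.7, 374.6, [48.7, 210.6], 35.1) [-0.     0.005  0.009]
```

View pics/topcrop.png

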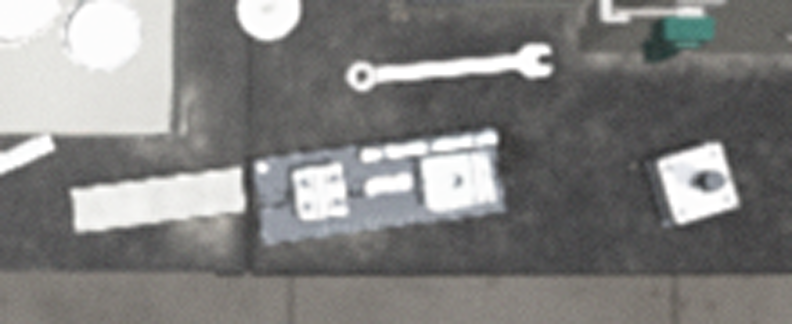

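The parts measure at the right sizes. The bed is at about (489,-50) mm with a yaw of about +8°, and the rail is on its far side. Next I work out the wrist camera's offset from the tool.

```bash
python3 - <<'E'
from h import *
c=camera("wrist");o,d=ray(c,[[c["cx"],c["cy"]]]);print(o,d, o-get_obs()["ee_pos"])
c=camera("top"); P,uv=cloud(c)
for lo,hi in((0.09,.2),(.2,.4),(.4,1.)):
    m=(P[:,2]>lo)&(P[:,2]<hi)&(P[:,1]<0.15)&(P[:,1]>-.5)&(P[:,0]>.3)
    print(lo,hi,P[m].min(0) if m.any() else None)
E
python3 -m jog '0 0 40 0 0 0 0; 20 20 80 0 0 -5 0; 45 55 110 0 0 -10 0; 70 85 120 0 0 -12 0; 95 120 120 0 0 -12 0; 120 155 120 0 0 -12 0; 145 190 120 0 0 -12 0; 165 220 120 0 0 -12 0; 185 250 120 0 0 -12 0; 205 280 120 0 0 -12 0'
```

```text
[ 0.25545104 -0.49345062  0.38543017] [[-0.23969863 -0.08570643 -0.96705686]] [0.06953838 0.02415165 0.21079985]
0.09 0.2 [ 0.4795419  -0.49976509  0.09004643]
0.2 0.4 [ 0.51604048 -0.40522664  0.20013977]
0.4 1.0 [ 0.61322306 -0.49998529  0.40013037]
time_s: 1.53
ee_pos: [0.3906, -0.2371, 0.2949]
eef_rot: [-1.57, 0.0, -3.006]
force: [0.9, -1.2, -0.1]
grip_width: 0.0939
```

```bash
python3 - <<'E'
from h import *
c=camera("top"); P,uv=cloud(c)
m=(P[:,2]>.11)&(P[:,2]<.5)&(P[:,1]<0.15)&(P[:,1]>-.5)&(P[:,0]>.5)&(P[:,0]<.62)
for a,b in zip(P[m][::6],uv[m][::6]): print(a.round(3),b)
E
python3 -m jog '15 20 -20 0 0 0 0; 30 45 -40 0 0 0 0; 45 75 -60 0 0 0 0; 60 105 -70 0 0 0 0; 70 130 -80 0 0 0 0; 70 130 -80 0 0 0 0'
python3 - <<'E'
from h import *
c=camera("wrist"); np.save("w1.npy",c,allow_pickle=True)
cv2.imwrite("pics/w1.png",c["img"][:,:,::-1])
E
```

```text
[ 0.62  -0.245  0.499] [420 154]
[ 0.618 -0.259  0.499] [426 155]
[ 0.618 -0.29   0.499] [440 155]
[ 0.618 -0.308  0.499] [448 155]
[ 0.618 -0.326  0.499] [456 155]
[ 0.618 -0.34   0.498] [462 155]
[ 0.618 -0.359  0.5  ] [471 155]
[ 0.618 -0.249  0.487] [420 156]
[ 0.618 -0.262  0.486] [426 156]
[ 0.617 -0.275  0.49 ] [432 156]
[ 0.618 -0.289  0.49 ] [438 156]
[ 0.618 -0.302  0.489] [444 156]
[ 0.618 -0.317  0.487] [450 156]
[ 0.618 -0.33   0.488] [456 156]
[ 0.618 -0.343  0.49 ] [462 156]
[ 0.618 -0.358  0.488] [468 156]
[ 0.617 -0.368  0.495] [474 156]
[ 0.616 -0.38   0.499] [480 156]
[ 0.617 -0.397  0.497] [487 156]
[ 0.619 -0.415  0.488] [493 156]
[ 0.617 -0.426  0.498] [500 156]
[ 0.617 -0.444  0.499] [508 156]
[ 0.617 -0.47   0.499] [519 156]
[ 0.617 -0.495  0.499] [530 156]
[ 0.617 -0.251  0.48 ] [420 157]
[ 0.618 -0.265  0.478] [426 157]
[ 0.618 -0.278  0.479] [432 157]
[ 0.617 -0.292  0.48 ] [438 157]
[ 0.618 -0.306  0.478] [444 157]
[ 0.617 -0.318  0.483] [450 157]
[ 0.618 -0.333  0.479] [456 157]
[ 0.616 -0.344  0.488] [462 157]
[ 0.618 -0.362  0.478] [468 157]
[ 0.618 -0.
[... 13183 characters left out ...]
 200]
[0.535 0.129 0.316] [261 200]
[0.535 0.113 0.314] [267 200]
[0.532 0.137 0.316] [258 201]
[0.532 0.121 0.313] [264 201]
[0.529 0.145 0.318] [255 202]
[0.529 0.129 0.316] [261 202]
[0.531 0.115 0.295] [267 202]
[0.527 0.137 0.315] [258 203]
[0.526 0.121 0.316] [264 203]
[0.524 0.145 0.318] [255 204]
[0.524 0.129 0.315] [261 204]
[0.54  0.135 0.11 ] [268 204]
[0.521 0.134 0.317] [259 205]
[0.521 0.118 0.317] [265 205]
[0.519 0.142 0.314] [256 206]
[0.519 0.126 0.313] [262 206]
[0.517 0.149 0.303] [254 207]
[0.516 0.133 0.308] [260 207]
[0.516 0.116 0.309] [266 207]
time_s: 2.08
ee_pos: [0.4641, -0.0986, 0.2131]
eef_rot: [-1.573, -0.001, -2.999]
force: [-0.8, 0.1, -0.3]
grip_width: 0.0939
```

View pics/w1.png

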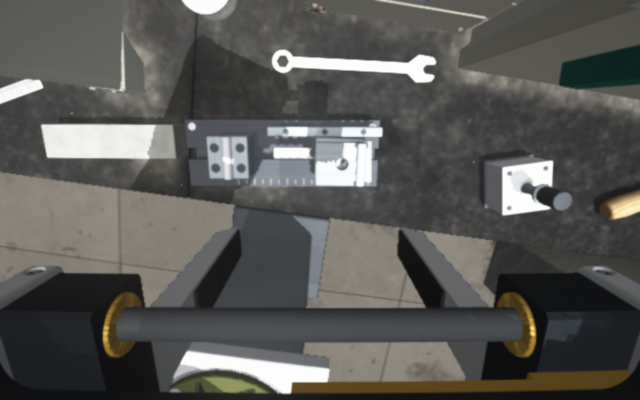

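The wrist picture shows the bed (185–380, 120–188), the rail along (325,131), the saddle hole at about (342,162) and the pin head at (562,199). I'll zoom in on the jig.

```bash
python3 - <<'E'
from h import *
c=np.load("w1.npy",allow_pickle=True).item()
cv2.imwrite("pics/w1c.png",cv2.resize(c["img"][110:196,180:390,::-1],None,fx=3.8,fy=3.8,interpolation=cv2.INTER_CUBIC))
P,uv=cloud(c)
m=(P[:,0]>.42)&(P[:,0]<.56)&(P[:,1]>-.19)&(P[:,1]<.09)
for n,lo,hi in(("bedtop",.032,.040),("rail",.064,.0715),("block",.0735,.079)):
    k=m&(P[:,2]>lo)&(P[:,2]<hi); Q=P[k]
    if n=="block": Q=Q[Q[:,1]<-.07]
    print(n,len(Q),rect(Q),Q[:,2].mean())
E
```

```text
bedtop 6046 (484.3, -37.2, [79.6, 255.8], 8.2) 0.036692857920154295
rail 1217 (498.0, -69.3, [52.8, 186.6], 13.0) 0.06846083697090595
block 1665 (489.5, -119.4, [46.1, 56.1], 7.6) 0.07657011787310937
```

View pics/w1c.png

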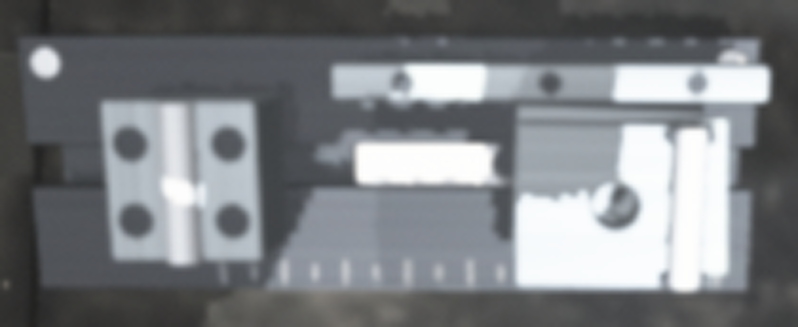

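```bash
python3 - <<'E'
from h import *
c=np.load("w1.npy",allow_pickle=True).item()
f=lambda pts,z: onz(c,[[180-.37+x/3.8,110-.37+y/3.8] for x,y in pts],z)*1000
bed=f([(18,40),(760,40),(750,291),(40,289)],.036); print("bed",bed.round(1)); ce=bed.mean(0); 
for a,b in((0,1),(3,2)): d=bed[a]-bed[b]; print(np.linalg.norm(d[:2]),np.degrees(np.arctan2(-d[0],d[1])))
print("ctr",ce)
r=f([(332,66),(770,66),(770,101),(332,100)],.068); print("rail",r.round(1))
d=r[0]-r[1];print(np.linalg.norm(d[:2]),np.degrees(np.arctan2(-d[0],d[1])));d=r[3]-r[2];print(np.linalg.norm(d[:2]),np.degrees(np.arctan2(-d[0],d[1])))
print("nutend",f([(355,145),(355,185)],.026)); print("hole",f([(616,205)],.076)); print("saddle cs",f([(517,106),(517,287)],.076))
def bf(p,yaw,ce):
    t=np.radians(yaw);p=np.atleast_2d(p)[:,:2]-ce[:2];return np.c_[p[:,0]*np.cos(t)+p[:,1]*np.sin(t),-p[:,0]*np.sin(t)+p[:,1]*np.cos(t)]
for yaw in(8,):
  print(bf(r,yaw,ce).round(1),bf(f([(355,165)],.026),yaw,ce),bf(f([(616,205)],.076),yaw,ce))
P,uv=cloud(c);P=P*1000;B=bf(P,8,ce)
# side faces: saddle/pack front points
for lo,hi in((38,46),(50,58),(62,74)):
    k=(P[:,2]>lo)&(P[:,2]<hi)&(B[:,1]<-40)&(B[:,1]>-110)&(B[:,0]<20)&(B[:,0]>-38)
    print(lo,k.sum(),B[k].min(0) if k.any() else"",B[k].max(0) if k.any() else "")
E
```

```text
bed [[ 508.5   68.2   36. ]
 [ 540.9 -159.9   36. ]
 [ 462.3 -171.6   36. ]
 [ 429.9   57.9   36. ]]
230.30076578725158 8.088724229918592
231.77014522647795 8.029551064951134
ctr [485.3734256  -51.35994588  36.        ]
rail [[ 516.1  -34.6   68. ]
 [ 533.9 -158.2   68. ]
 [ 524.2 -160.1   68. ]
 [ 506.6  -35.5   68. ]]
124.94983223289299 8.188184900634383
125.80181625779058 8.062588133866228
nutend [[489.68755517 -38.04189142  26.        ]
 [476.76827174 -39.43207671  26.        ]]
hole [[ 489.33438235 -120.40086202   76.        ]]
saddle cs [[512.98377043 -88.42084833  76.        ]
 [461.48695966 -95.68230328  76.        ]]
[[  32.8   12.4]
 [  33.2 -112.6]
 [  23.3 -113.1]
 [  23.2   12.7]] [[-0.34192554 12.79746902]] [[ -5.6862294  -68.92027332]]
38 31 [ -37.85972044 -109.23491718] [ 19.69173472 -41.70761401]
50 14 [ -12.09313378 -100.80794445] [ 19.92842151 -42.87708229]
62 76 [ -24.09369955 -101.22848706] [ 17.93334333 -40.77685973]
```

```bash
python3 -m jog '9 -8 -35 0 0 0 0; 18 -16 -65 0 0 0 0; 27 -24 -90 0 0 0 0; 27 -24 -110 0 0 0 0; 27 -24 -120 0 0 0 0; 27 -24 -120 0 0 0 0'
python3 - <<'E'
from h import *
c=camera("wrist"); np.save("w2.npy",c,allow_pickle=True)
cv2.imwrite("pics/w2.png",c["img"][:,:,::-1])
E
```

```text
time_s: 2.63
ee_pos: [0.4898, -0.1249, 0.0927]
eef_rot: [-1.574, -0.002, -3.0]
force: [0.8, -0.1, 0.3]
grip_width: 0.0943
```

View pics/w2.png

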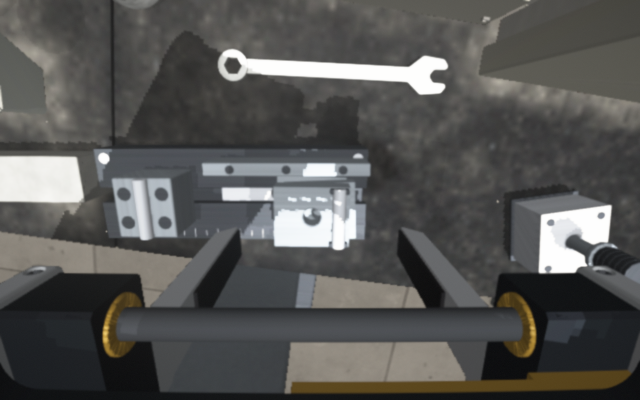

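The fingertips (240 and 400, 232) straddle the saddle (273–352), so I go down around the pack.

```bash
python3 -m jog '2 3 -20 0 0 0 0; 2 3 -40 0 0 0 0; 2 3 -50 0 0 0 0; 2 3 -54 0 0 0 0; 2 3 -54 0 0 0 0;2 3 -54 0 0 0 0.15; 2 3 -54 0 0 0 0.25; 2 3 -54 0 0 0 0.33' 10
```

```text
time_s: 3.35
ee_pos: [0.4931, -0.1221, 0.0413]
eef_rot: [-1.572, 0.001, -2.999]
force: [0.3, -0.1, 0.5]
grip_width: 0.0778
```

```bash
python3 -m jog '0 0 -2 0 0 0 0.36; 0 0 -2 0 0 0 0.38;0 0 -2 0 0 0 0.4; 0 0 -2 0 0 0 0.42; 0 0 -2 0 0 0 0.44;0 0 -2 0 0 0 0.46;0 0 -2 0 0 0 0.48' 10
```

```text
time_s: 3.93
ee_pos: [0.4931, -0.122, 0.0394]
eef_rot: [-1.572, 0.001, -2.999]
force: [-1.0, 2.4, 2.8]
grip_width: 0.0561
```

The grip stopped at 56 mm, so the ends of all three parts are flush. Now I ease them toward the rail.

```bash
python3 -m jog '1 0.14 0 0 0 0 0.48; 2 0.28 0 0 0 0 0.48; 3 0.42 0 0 0 0 0.48; 4 0.56 0 0 0 0 0.48; 4 0.56 0 0 0 0 0.48'; python3 -m jog '0.5 0.07 0 0 0 0 0.48; 1 0.14 0 0 0 0 0.48; 1.5 0.21 0 0 0 0 0.48;1.5 0.21 0 0 0 0 0.48'
```

```text
time_s: 4.35
ee_pos: [0.4973, -0.1215, 0.0394]
eef_rot: [-1.572, 0.001, -2.999]
force: [-0.8, -1.2, 1.8]
grip_width: 0.0561
time_s: 4.68
ee_pos: [0.4989, -0.1213, 0.0394]
eef_rot: [-1.572, 0.001, -2.999]
force: [-1.0, -0.1, 2.5]
grip_width: 0.0559
```

```bash
python3 -m jog '0.5 0.07 0 0 0 0 0.48; 1 0.14 0 0 0 0 0.48; 1.5 0.21 0 0 0 0 0.48;1.5 0.21 0 0 0 0 0.48'; python3 -m jog '0.5 0.07 0 0 0 0 0.48; 1 0.14 0 0 0 0 0.48; 1.5 0.21 0 0 0 0 0.48;1.5 0.21 0 0 0 0 0.48';python3 -m jog '0.5 0.07 0 0 0 0 0.48; 1 0.14 0 0 0 0 0.48; 1.5 0.21 0 0 0 0 0.48;1.5 0.21 0 0 0 0 0.48'
python3 - <<'E'
from h import *
c=camera("wrist"); np.save("w3.npy",c,allow_pickle=True)
cv2.imwrite("pics/w3.png",c["img"][:,:,::-1])
E
```

```text
time_s: 5.02
ee_pos: [0.4993, -0.1213, 0.0393]
eef_rot: [-1.572, -0.001, -2.999]
force: [-10.5, -1.6, 9.0]
grip_width: 0.0558
time_s: 5.35
ee_pos: [0.4996, -0.1212, 0.0392]
eef_rot: [-1.573, -0.004, -2.999]
force: [-10.3, -1.8, 8.2]
grip_width: 0.0561
time_s: 5.68
ee_pos: [0.4999, -0.1212, 0.0391]
eef_rot: [-1.573, -0.007, -2.999]
force: [-11.0, -1.9, 7.7]
grip_width: 0.0556
```

View pics/w3.png

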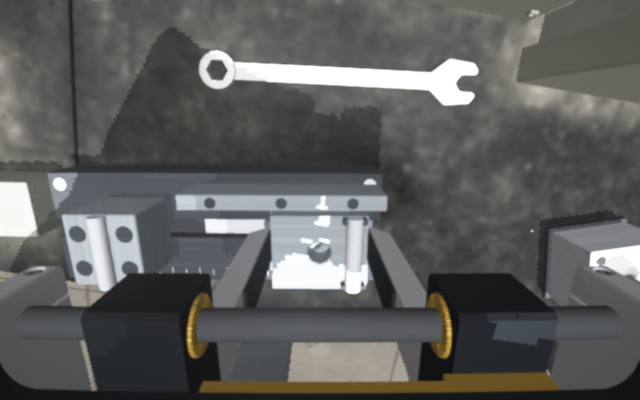

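The saddle looks flush with the rail (edge at row 212) at about 10 N. To make sure all three layers are home, I'll let go and push the back face evenly with both fingers.

```bash
python3 -m jog '-1 0 0 0 0 0 0.3; -1 0 0 0 0 0 0; -1 0 0 0 0 0 0; -1 0 20 0 0 0 0; -1 0 50 0 0 0 0; -15 -2 60 0 0 0 0.4; -35 -5 60 0 0 0 0.7; -57 -8 60 0 0 0 0.7; -57 -8 60 0 0 0 0.7;-57 -8 60 0 0 0 0.7'
python3 -m jog '0 0 -20 0 0 0 0.7; 0 0 -40 0 0 0 0.7; 0 0 -57 0 0 0 0.7; 0 0 -58 0 0 0 0.7;0 0 -58 0 0 0 0.7'
python3 - <<'E'
from h import *
c=camera("wrist"); np.save("w4.npy",c,allow_pickle=True)
cv2.imwrite("pics/w4.png",c["img"][:,:,::-1])
E
```

```text
time_s: 6.57
ee_pos: [0.4429, -0.1293, 0.0995]
eef_rot: [-1.573, -0.006, -3.0]
force: [0.3, -0.3, 0.3]
grip_width: 0.0594
time_s: 6.98
ee_pos: [0.4432, -0.1291, 0.0411]
eef_rot: [-1.573, -0.007, -3.0]
force: [-0.5, 0.1, -0.5]
grip_width: 0.029
```

View pics/w4.png

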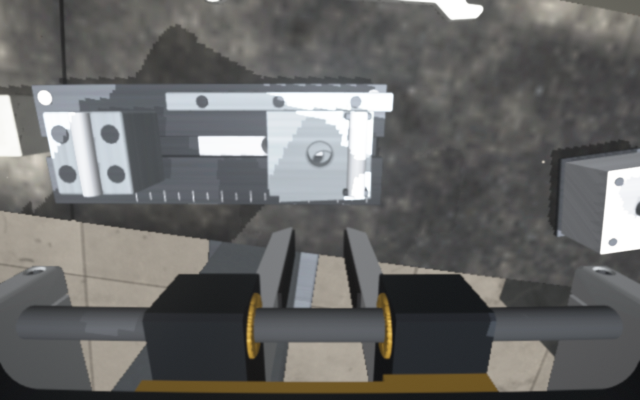

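The saddle (268–375, 110–200) sits flush on the rail and its hole is at (319,153). Now I push from behind.

```bash
python3 -m jog '6 0.8 -1 0 0 0 0.7; 11 1.5 -1 0 0 0 0.7; 15 2.1 -1 0 0 0 0.7; 17 2.4 -1 0 0 0 0.7; 18 2.5 -1 0 0 0 0.7;18 2.5 -1 0 0 0 0.7'; for i in 1; do :; done
python3 -m jog '0.7 0.1 0 0 0 0 0.7; 1.4 0.2 0 0 0 0 0.7; 2 0.28 0 0 0 0 0.7; 2 0.28 0 0 0 0 0.7'
python3 -m jog '0.7 0.1 0 0 0 0 0.7; 1.4 0.2 0 0 0 0 0.7; 2 0.28 0 0 0 0 0.7; 2 0.28 0 0 0 0 0.7'
```

```text
time_s: 7.53
ee_pos: [0.4618, -0.1268, 0.041]
eef_rot: [-1.573, -0.006, -3.0]
force: [-0.5, -1.0, -0.5]
grip_width: 0.0282
time_s: 7.87
ee_pos: [0.4634, -0.1265, 0.041]
eef_rot: [-1.573, -0.007, -3.0]
force: [-4.4, -0.8, 2.4]
grip_width: 0.0285
time_s: 8.2
ee_pos: [0.4636, -0.1265, 0.0409]
eef_rot: [-1.573, -0.011, -3.0]
force: [-15.5, -3.5, 10.2]
grip_width: 0.0282
```

```bash
python3 -m jog '1 0.14 0 0 0 0 0.7; 2 0.28 0 0 0 0 0.7; 2.7 0.38 0 0 0 0 0.7; 2.7 0.38 0 0 0 0 0.7'
python3 -m jog '-10 -1.4 0 0 0 0 0.7; -25 -3.5 0 0 0 0 0.7; -25 -3.5 30 0 0 0 0.7;-25 -3.5 60 0 0 0 0.3;-10 -1.4 100 0 0 0 0;-10 -1.4 100 0 0 0 0'
python3 - <<'E'
from h import *
c=camera("wrist"); np.save("w5.npy",c,allow_pickle=True)
cv2.imwrite("pics/w5.png",c["img"][:,:,::-1])
cv2.imwrite("pics/w5c.png",cv2.resize(c["img"][90:250,160:420,::-1],None,fx=3,fy=3,interpolation=cv2.INTER_CUBIC))
E
```

```text
time_s: 8.53
ee_pos: [0.4635, -0.1264, 0.0407]
eef_rot: [-1.574, -0.018, -2.999]
force: [-23.5, -5.1, 17.7]
grip_width: 0.0279
time_s: 9.03
ee_pos: [0.4574, -0.1286, 0.1473]
eef_rot: [-1.57, -0.008, -3.0]
force: [0.2, 0.4, 0.3]
grip_width: 0.0451
```

View pics/w5c.png

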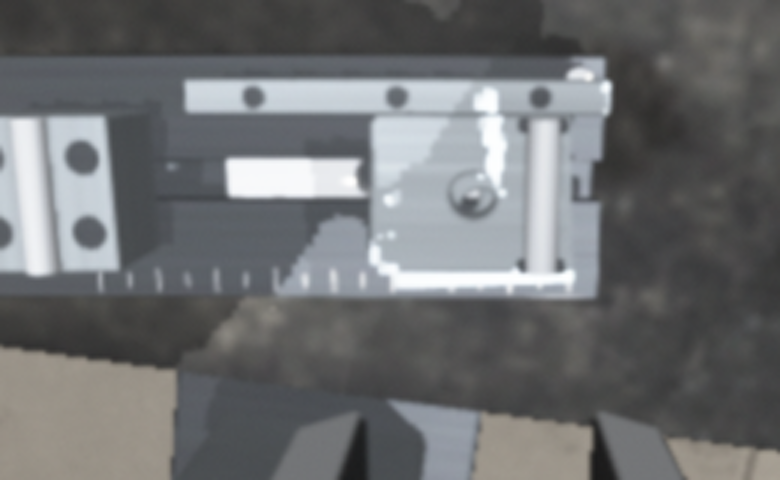

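View pics/w5.png

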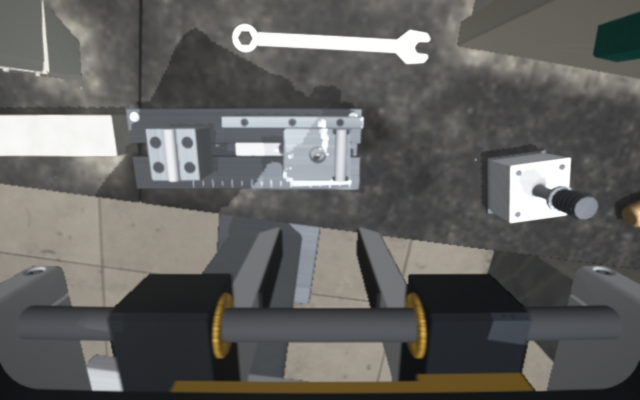

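The pack is square, with no lower layer sticking out and the hole at about (317,155). I'll measure the hole, then view the pin from the same relative position so that camera errors cancel.

```bash
cat >> h.py <<'E'
CE=np.array([485.4,-51.4]);TH=np.radians(8.08)
def bf(p):
    p=np.atleast_2d(p)[:,:2]-CE;return np.c_[p[:,0]*np.cos(TH)+p[:,1]*np.sin(TH),-p[:,0]*np.sin(TH)+p[:,1]*np.cos(TH)]
def wf(b):
    b=np.atleast_2d(b);return CE+np.c_[b[:,0]*np.cos(TH)-b[:,1]*np.sin(TH),b[:,0]*np.sin(TH)+b[:,1]*np.cos(TH)]
E
python3 - <<'E'
from h import *
c=np.load("w5.npy",allow_pickle=True).item()
f=lambda pts,z: onz(c,[[160-.33+x/3.,90-.33+y/3.] for x,y in pts],z)*1000
def s(n,p): print(n,p.round(1).tolist(),bf(p).round(1).tolist())
s("hole",f([(472,194)],.076))
s("saddle corners",f([(372,115),(371,271),(574,272)],.076))
s("rail near edge",f([(186,113),(610,113)],.068))
s("bed",f([(605,59),(598,298)],.036))
s("nut",f([(228,158),(228,197)],.026))
P,uv=cloud(c)
k=(P[:,1]<-.3)&(P[:,2]>.095)&(P[:,2]<.11)&(P[:,0]<.54)&(P[:,0]>.44);print(k.sum(),rect(P[k]),P[k][:,2].max())
E
```

```text
hole [[496.2, -122.2, 76.0]] [[0.7, -71.6]]
saddle corners [[514.5, -90.7, 76.0], [469.2, -95.6, 76.0], [477.5, -155.6, 76.0]] [[23.3, -43.0], [-22.2, -41.5], [-22.5, -102.0]]
rail near edge [[507.0, -35.5, 68.0], [524.5, -159.1, 68.0]] [[23.6, 12.7], [23.6, -112.2]]
bed [[540.2, -159.1, 36.0], [461.9, -170.5, 36.0]] [[39.1, -114.3], [-40.1, -114.6]]
nut [[490.3, -38.7, 26.0], [477.0, -39.7, 26.0]] [[6.6, 11.9], [-6.7, 12.7]]
676 (488.6, -350.8, [21.7, 21.9], 35.9) 0.10667831130527394
```

```bash
python3 -m jog '0 -35 5 0 0 0 0; 0 -70 5 0 0 0 0; 0 -105 5 0 0 0 0; -2 -140 5 0 0 0 0; -4 -175 5 0 0 0 0; -6 -205 5 0 0 0 0; -7 -225 5 0 0 0 0; -7 -229 5 0 0 0 0; -7 -229 5 0 0 0 0'
python3 - <<'E'
from h import *
c=camera("wrist"); np.save("w6.npy",c,allow_pickle=True)
cv2.imwrite("pics/w6.png",c["img"][:,:,::-1])
cv2.imwrite("pics/w6c.png",cv2.resize(c["img"][60:240,220:460,::-1],None,fx=3,fy=3,interpolation=cv2.INTER_CUBIC))
P,uv=cloud(c)
k=(P[:,1]<-.3)&(P[:,2]>.099)&(P[:,2]<.11)&(P[:,0]<.54)&(P[:,0]>.44);print(k.sum(),rect(P[k]),np.percentile(P[k][:,2],[50,95]))
E
```

```text
time_s: 9.83
ee_pos: [0.4484, -0.3578, 0.1478]
eef_rot: [-1.573, -0.012, -3.001]
force: [0.7, 0.1, 0.4]
grip_width: 0.0942
558 (488.6, -351.1, [20.5, 20.5], 60.9) [0.10497242 0.10622532]
```

View pics/w6c.png

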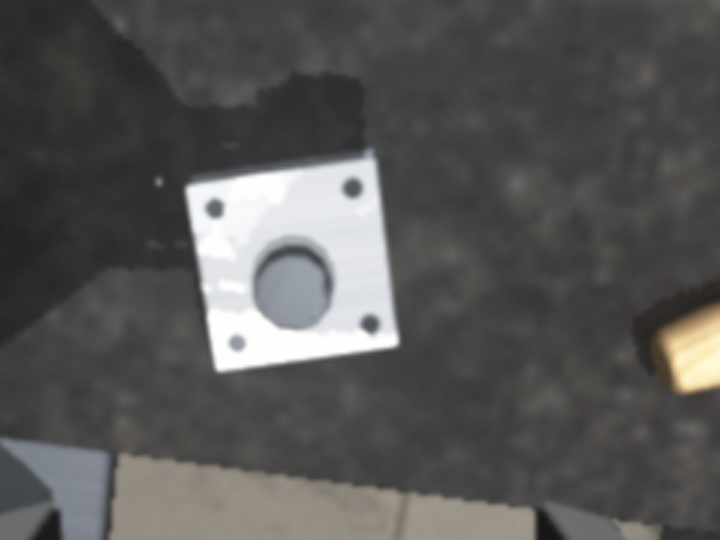

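The pin head shows at crop (291,292). The cloud centre agrees from two views at (488.6,-351.1), with its top at 105 mm as specified. Next I grasp it with the tip kept high, to clear the collar and later the roller.

```bash
python3 -m jog '20 3 0 0 -0.7 0 0; 40 6.7 0 0 -0.7 0 0; 40.2 6.7 -20 0 -0.7 0 0; 40.2 6.7 -40 0 -0.7 0 0.3; 40.2 6.7 -55 0 -0.7 0 0.5; 40.2 6.7 -60 0 -0.7 0 0.5; 40.2 6.7 -60 0 -0.7 0 0.5'
python3 - <<'E'
from h import *
c=camera("wrist"); np.save("w7.npy",c,allow_pickle=True)
cv2.imwrite("pics/w7.png",c["img"][:,:,::-1])
E
```

```text
time_s: 10.47
ee_pos: [0.4887, -0.3486, 0.0871]
eef_rot: [-1.572, -0.002, -2.999]
force: [-0.5, 0.4, -0.1]
grip_width: 0.0707
```

View pics/w7.png

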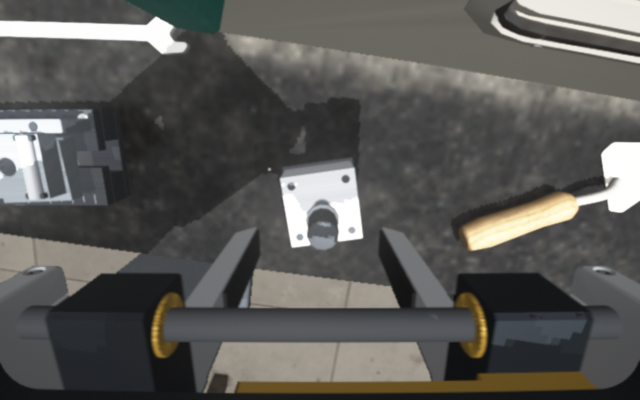

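```bash
python3 -m jog '0 -1.5 -3 0 0 0 0.6; 0 -2.4 -5.5 0 0 0 0.65; 0 -2.4 -5.5 0 0 0 0.7; 0 -2.4 -5.5 0 0 0 0.74; 0 -2.4 -5.5 0 0 0 0.77; 0 -2.4 -5.5 0 0 0 0.8;0 -2.4 -5.5 0 0 0 0.85;0 -2.4 -5.5 0 0 0 0.85' 30
```

```text
time_s: 11.18
ee_pos: [0.4891, -0.3516, 0.083]
eef_rot: [-1.571, -0.0, -2.999]
force: [-0.0, 0.4, 0.4]
grip_width: 0.0154
```

The opening reads 15 mm, but the grip is 21 mm across. I need to look.

```bash
python3 - <<'E'
from h import *
print(get_obs()["grip_width"],get_obs()["force"])
c=camera("wrist"); np.save("w8.npy",c,allow_pickle=True)
cv2.imwrite("pics/w8.png",c["img"][:,:,::-1])
c=camera("scene"); cv2.imwrite("pics/s8.png",cv2.resize(c["img"][120:240,260:460,::-1],None,fx=4,fy=4,interpolation=cv2.INTER_CUBIC))
E
```

```text
0.015422713331089993 [-0.02843545  0.39388094  0.37098819]
```

View pics/w8.png

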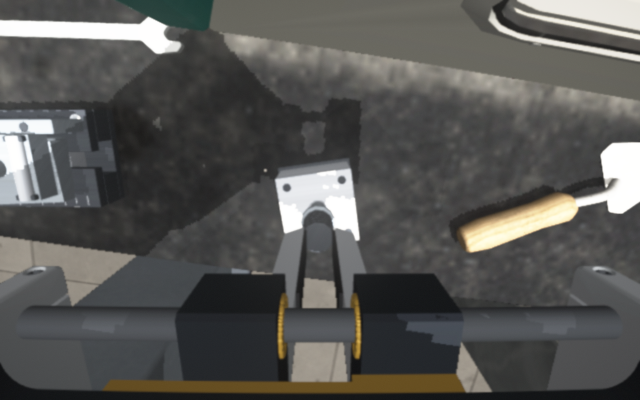

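View pics/s8.png

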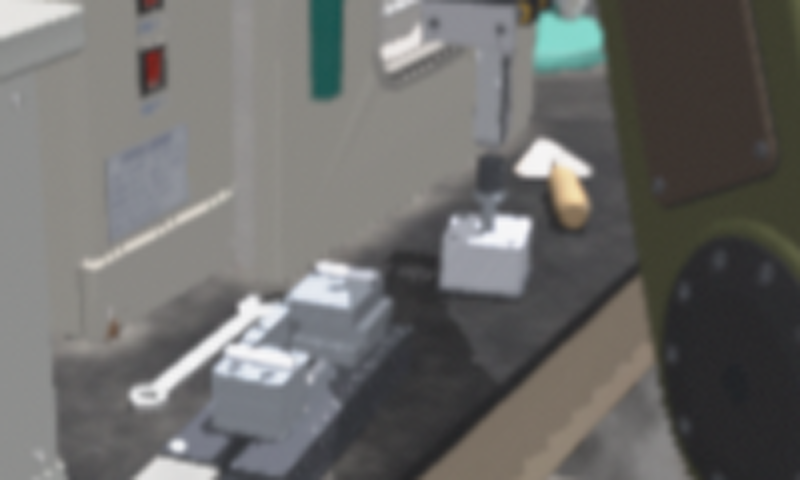

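```bash
python3 - <<'E'
from h import *
o=get_obs(); e=np.array(o["ee_pos"]); print(e,o["eef_rot"])
w=np.load("w8.npy",allow_pickle=True).item()
s=camera("scene")
for dz in(0,.02,.04):
    print(dz,proj(w,e+[0,0,dz]).round(1),proj(s,e+[0,0,dz]).round(1))
print("pin top",proj(w,[.4886,-.351,.1045]),proj(s,[.4886,-.351,.1045]),proj(s,[.4886,-.351,.0755]))
P,uv=cloud(w); 
k=(np.abs(uv[:,0]-318)<45)&(uv[:,1]>200)&(uv[:,1]<262)
Q=P[k];U=uv[k]
for r in range(204,262,6):
    for u in (290,300,308,318,328,336,344):
        i=np.nonzero((U[:,0]==u)&(U[:,1]==r))[0]
        print(tuple((Q[i[0]]*1000).round().astype(int)) if len(i) else "-",end=" ")
    print(r)
E
```

```text
[ 0.48906853 -0.35161842  0.08288508] [-1.57100803e+00 -2.76442046e-04 -2.99881639e+00]
0 [[317.8 224.4]] [[382.  165.2]]
0.02 [[317.7 234.8]] [[382.3 159.1]]
0.04 [[317.6 247.5]] [[382.7 152.9]]
pin top [[316.63575222 236.33147632]] [[382.42226716 158.65902895]] [[381.93666737 167.49995365]]
(np.int64(490), np.int64(-329), np.int64(44)) (np.int64(491), np.int64(-337), np.int64(45)) (np.int64(492), np.int64(-343), np.int64(46)) (np.int64(494), np.int64(-351), np.int64(49)) (np.int64(494), np.int64(-359), np.int64(44)) (np.int64(495), np.int64(-365), np.int64(46)) (np.int64(496), np.int64(-372), np.int64(44)) 204
(np.int64(485), np.int64(-329), np.int64(46)) (np.int64(486), np.int64(-337), np.int64(44)) (np.int64(496), np.int64(-344), np.int64(76)) (np.int64(499), np.int64(-350), np.int64(81)) (np.int64(498), np.int64(-358), np.int64(76)) (np.int64(490), np.int64(-366), np.int64(44)) (np.int64(491), np.int64(-373), np.int64(45)) 210
(np.int64(480), np.int64(-330), np.int64(46)) (np.int64(481), np.int64(-338), np.int64(45)) (np.int64(496), np.int64(-344), np.int64(88)) (np.int64(498), 
[... 1784 characters left out ...]
nt64(500), np.int64(-364), np.int64(143)) 246
(np.int64(497), np.int64(-337), np.int64(151)) (np.int64(495), np.int64(-342), np.int64(146)) (np.int64(430), np.int64(-350), np.int64(-1)) (np.int64(432), np.int64(-360), np.int64(0)) (np.int64(434), np.int64(-369), np.int64(1)) (np.int64(498), np.int64(-360), np.int64(146)) (np.int64(500), np.int64(-363), np.int64(150)) 252
(np.int64(497), np.int64(-338), np.int64(157)) (np.int64(496), np.int64(-342), np.int64(154)) (np.int64(424), np.int64(-351), np.int64(0)) (np.int64(425), np.int64(-361), np.int64(0)) (np.int64(427), np.int64(-370), np.int64(0)) (np.int64(498), np.int64(-359), np.int64(154)) (np.int64(500), np.int64(-363), np.int64(157)) 258
```

```bash
python3 - <<'E'
from h import *
for n in("w7.npy","w4.npy","w1.npy"):
    w=np.load(n,allow_pickle=True).item(); P,uv=cloud(w)
    R,_=cv2.Rodrigues(w["rvec"]); cam=-R.T@w["tvec"]
    k=(uv[:,1]>205)&(uv[:,1]<300)&(w["range_z"][uv[:,1],uv[:,0]]<0.24)&(uv[:,0]>170)&(uv[:,0]<470)
    Q=P[k]; print(n,"cam z",cam[2], "lowest finger pts z", np.sort(Q[:,2])[:8].round(4), Q[np.argmin(Q[:,2])].round(4))
    ry=uv[k]; i=np.argsort(ry[:,1])[:5]; print(ry[i].tolist(),(Q[i]*1000).round(0).tolist())
E
```

```text
w7.npy cam z 0.29774270286247845 lowest finger pts z [0.0717 0.0719 0.0722 0.073  0.0732 0.0734 0.0734 0.0741] [ 0.4982 -0.3583  0.0717]
[[311, 206], [312, 206], [313, 206], [314, 206], [315, 206]] [[497.0, -342.0, 72.0], [497.0, -343.0, 74.0], [498.0, -344.0, 75.0], [498.0, -344.0, 75.0], [499.0, -345.0, 77.0]]
w4.npy cam z 0.2513475872118383 lowest finger pts z [0.072  0.072  0.072  0.0722 0.0724 0.0725 0.0725 0.0728] [ 0.4491 -0.1129  0.072 ]
[[289, 227], [290, 227], [291, 227], [346, 227], [347, 227]] [[451.0, -111.0, 74.0], [451.0, -112.0, 73.0], [451.0, -112.0, 73.0], [455.0, -144.0, 72.0], [455.0, -145.0, 73.0]]
w1.npy cam z 0.4238252464702261 lowest finger pts z [0.2439 0.244  0.2441 0.2442 0.2442 0.2444 0.2445 0.2446] [ 0.4775 -0.1451  0.2439]
[[234, 227], [235, 227], [236, 227], [237, 227], [401, 227]] [[467.0, -48.0, 245.0], [466.0, -49.0, 245.0], [466.0, -49.0, 244.0], [467.0, -50.0, 246.0], [481.0, -146.0, 245.0]]
```

The fingers closed on air. Depth shows the real fingertips 31 mm higher than the reported TCP, consistently in w1, w4 and now here. That means my earlier squaring only reached the top of the saddle, so the spacers still need doing. I'll go back to the pack and reach 31 mm deeper.

```bash
python3 -m jog '-10 0 30 0 0 0 0.6; -30 15 50 0 0 0 0; -40 50 55 0 0 0 0; -40 90 55 0 0 0 0; -40 130 55 0 0 0 0; -40 170 55 0 0 0 0; -40 205 55 0 0 0 0; -35 229 55 0 0 0 0; -15 229 55 0 0 0 0; -15 229 55 0 0 0 0'
python3 - <<'E'
from h import *
c=camera("wrist"); np.save("w9.npy",c,allow_pickle=True)
cv2.imwrite("pics/w9.png",cv2.resize(c["img"][90:250,160:420,::-1],None,fx=3,fy=3,interpolation=cv2.INTER_CUBIC))
c=camera("scene"); cv2.imwrite("pics/s9.png",cv2.resize(c["img"][170:250,290:390,::-1],None,fx=7,fy=7,interpolation=cv2.INTER_CUBIC))
E
```

```text
time_s: 12.17
ee_pos: [0.476, -0.1215, 0.1383]
eef_rot: [-1.57, 0.001, -2.996]
force: [0.6, 0.4, -0.2]
grip_width: 0.0769
```

View pics/w9.png

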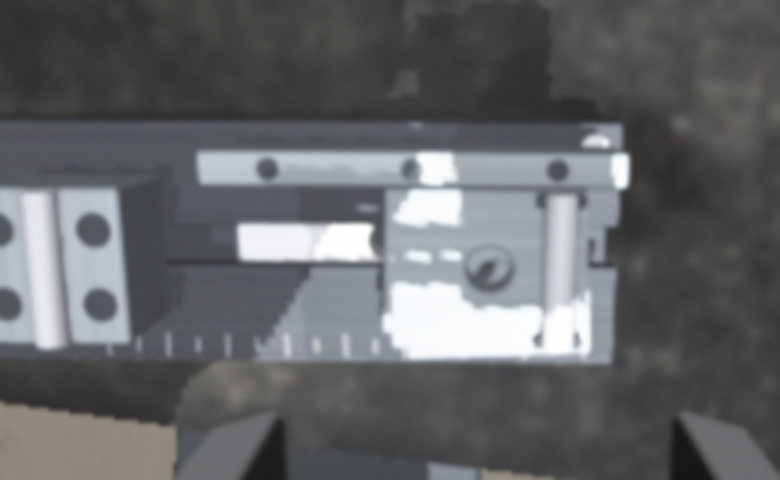

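View pics/s9.png

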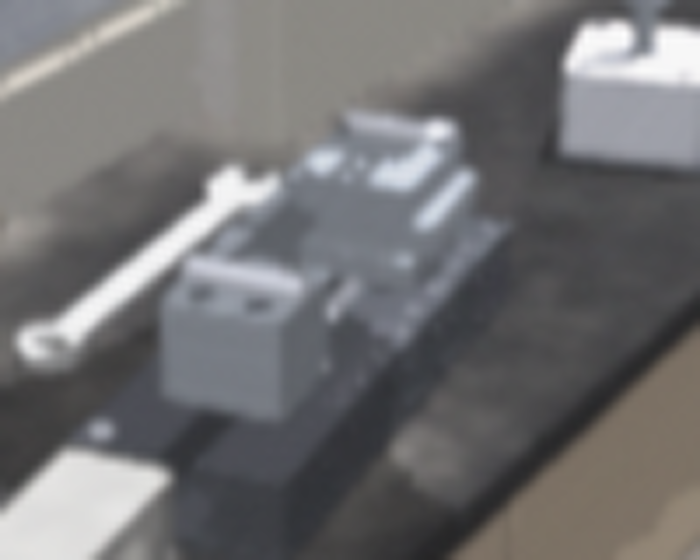

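The scene picture confirms that the spacers stick out toward the robot (ledge at about (440,200)). I'm going down with reported z about 9, so the real tip is about 40.

```bash
python3 -m jog '8 -0.5 0 0 0 0 0; 16 -1 -15 0 0 0 0; 16.4 -1 -40 0 0 0 0; 16.4 -1 -65 0 0 0 0; 16.4 -1 -80 0 0 0 0; 16.4 -1 -80 0 0 0 0'
python3 -m jog '0 0 -10 0 0 0 0; 0 0 -20 0 0 0 0; 0 0 -30 0 0 0 0; 0 0 -38 0 0 0 0; 0 0 -40 0 0 0 0'
```

```text
time_s: 12.77
ee_pos: [0.4886, -0.1237, 0.0547]
eef_rot: [-1.573, -0.005, -2.999]
force: [0.2, -0.2, -0.1]
grip_width: 0.0941
time_s: 13.18
ee_pos: [0.4881, -0.1236, 0.0134]
eef_rot: [-1.574, -0.007, -2.999]
force: [0.0, 1.2, -0.1]
grip_width: 0.094
```

```bash
python3 - <<'E'
from h import *
c=camera("wrist"); np.save("w10.npy",c,allow_pickle=True)
cv2.imwrite("pics/w10.png",c["img"][:,:,::-1])
E
python3 -m jog '2 0 -3 0 0 0 0.1; 3 0.4 -4 0 0 0 0.2; 3 0.4 -4 0 0 0 0.28; 3 0.4 -4 0 0 0 0.33; 3 0.4 -4 0 0 0 0.36;3 0.4 -4 0 0 0 0.38;3 0.4 -4 0 0 0 0.4; 3 0.4 -4 0 0 0 0.42;3 0.4 -4 0 0 0 0.44; 3 0.4 -4 0 0 0 0.46' 15
```

```text
time_s: 14.07
ee_pos: [0.4911, -0.1228, 0.0099]
eef_rot: [-1.575, -0.007, -2.999]
force: [-2.2, 4.6, 4.0]
grip_width: 0.0561
```

View pics/w10.png

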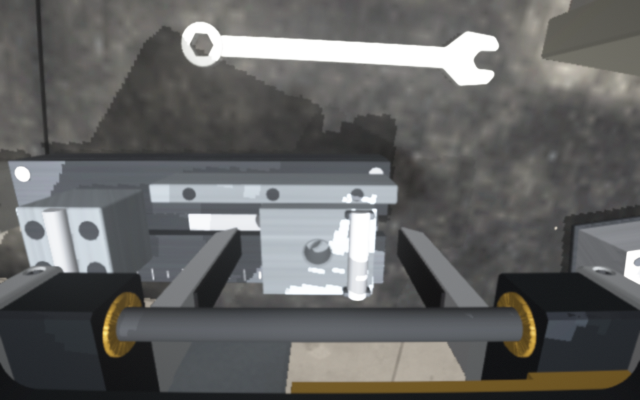

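```bash
python3 -m jog '1 0.14 0 0 0 0 0.48; 2 0.28 0 0 0 0 0.48; 3 0.42 0 0 0 0 0.48; 3 0.42 0 0 0 0 0.48'; python3 -m jog '1 0.14 0 0 0 0 0.48; 2 0.28 0 0 0 0 0.48; 3 0.42 0 0 0 0 0.48; 3 0.42 0 0 0 0 0.48'
```

```text
time_s: 14.4
ee_pos: [0.4933, -0.1225, 0.0099]
eef_rot: [-1.575, -0.009, -2.999]
force: [-7.7, 1.1, 4.9]
grip_width: 0.056
time_s: 14.73
ee_pos: [0.4948, -0.1223, 0.0099]
eef_rot: [-1.575, -0.012, -2.999]
force: [-12.3, -1.1, 8.7]
grip_width: 0.0558
```

```bash
python3 -m jog '-1 0 0 0 0 0 0.3; -1 0 0 0 0 0 0; -1 0 0 0 0 0 0;-1 0 0 0 0 0 0; -1 0 20 0 0 0 0; -1 0 55 0 0 0 0; -15 -2 62 0 0 0 0.4; -35 -5 62 0 0 0 0.7; -53 -7.3 62 0 0 0 0.7;-53 -7.3 62 0 0.6 0 0.7'
python3 -m jog '0 0 -20 0 -0.5 0 0.7; 0 0 -40 0 -0.5 0 0.7; 0 0 -58 0 -0.5 0 0.7; 0 0 -61 0 -0.5 0 0.7;0 0 -61 0 -0.5 0 0.7;0 0 -61 0 -0.5 0 0.7'
```

```text
time_s: 15.57
ee_pos: [0.4397, -0.1297, 0.072]
eef_rot: [-1.577, -0.023, -2.999]
force: [-0.3, -0.2, 0.4]
grip_width: 0.0704
time_s: 16.07
ee_pos: [0.4403, -0.1298, 0.0117]
eef_rot: [-1.575, -0.014, -2.999]
force: [-0.3, -0.7, 0.7]
grip_width: 0.0308
```

```bash
python3 -m jog '5 0.7 -1 0 -0.8 0 0.7; 10 1.4 -1 0 -0.8 0 0.7; 14 2 -1 0 -0.8 0 0.7; 17 2.4 -1 0 -0.8 0 0.7; 17 2.4 -1 0 -0.8 0 0.7'
python3 -m jog '1 0.14 0 0 0 0 0.7; 2 0.28 0 0 0 0 0.7; 3 0.42 0 0 0 0 0.7; 3 0.42 0 0 0 0 0.7'
python3 -m jog '0.7 0.1 0 0 0 0 0.7; 1.4 0.2 0 0 0 0 0.7; 2 0.28 0 0 0 0 0.7; 2 0.28 0 0 0 0 0.7'
```

```text
time_s: 16.48
ee_pos: [0.4581, -0.1274, 0.0109]
eef_rot: [-1.573, 0.001, -2.999]
force: [1.4, -0.3, -0.6]
grip_width: 0.0279
time_s: 16.82
ee_pos: [0.461, -0.1269, 0.0109]
eef_rot: [-1.573, 0.0, -2.999]
force: [-1.2, 0.7, 0.6]
grip_width: 0.0279
time_s: 17.15
ee_pos: [0.4629, -0.1266, 0.0108]
eef_rot: [-1.573, 0.0, -2.999]
force: [-2.1, -0.4, 0.2]
grip_width: 0.0283
```

```bash
python3 -m jog '0.7 0.1 0 0 0 0 0.7; 1.4 0.2 0 0 0 0 0.7; 2 0.28 0 0 0 0 0.7; 2 0.28 0 0 0 0 0.7'
python3 -m jog '0.7 0.1 0 0 0 0 0.7; 1.4 0.2 0 0 0 0 0.7; 2 0.28 0 0 0 0 0.7; 2 0.28 0 0 0 0 0.7'
```

```text
time_s: 17.48
ee_pos: [0.4633, -0.1265, 0.0108]
eef_rot: [-1.574, -0.004, -2.999]
force: [-15.6, -2.3, 10.9]
grip_width: 0.0282
time_s: 17.82
ee_pos: [0.4631, -0.1265, 0.0107]
eef_rot: [-1.575, -0.009, -2.999]
force: [-21.7, -3.2, 15.7]
grip_width: 0.0283
```

```bash
python3 -m jog '-10 -1.4 0 0 0 0 0.7; -25 -3.5 0 0 0 0 0.7; -25 -3.5 30 0 0 0 0.7;-25 -3.5 70 0 0 0 0.3;-15 -2 110 0 0 0 0;-5 -2 135 0 -0.5 0 0;-5 -2 135 0 -0.5 0 0'
python3 - <<'E'
from h import *
c=camera("wrist"); np.save("w11.npy",c,allow_pickle=True)
cv2.imwrite("pics/w11.png",cv2.resize(c["img"][90:250,160:420,::-1],None,fx=3,fy=3,interpolation=cv2.INTER_CUBIC))
c=camera("scene"); cv2.imwrite("pics/s11.png",cv2.resize(c["img"][170:250,290:390,::-1],None,fx=7,fy=7,interpolation=cv2.INTER_CUBIC))
E
```

```text
time_s: 18.4
ee_pos: [0.4616, -0.1293, 0.1513]
eef_rot: [-1.569, 0.009, -2.999]
force: [0.3, 0.3, 0.3]
grip_width: 0.0513
```

View pics/w11.png

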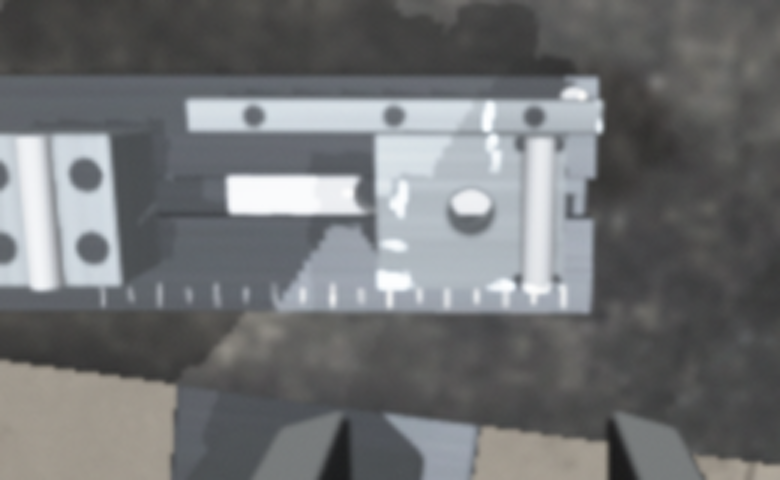

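View pics/s11.png

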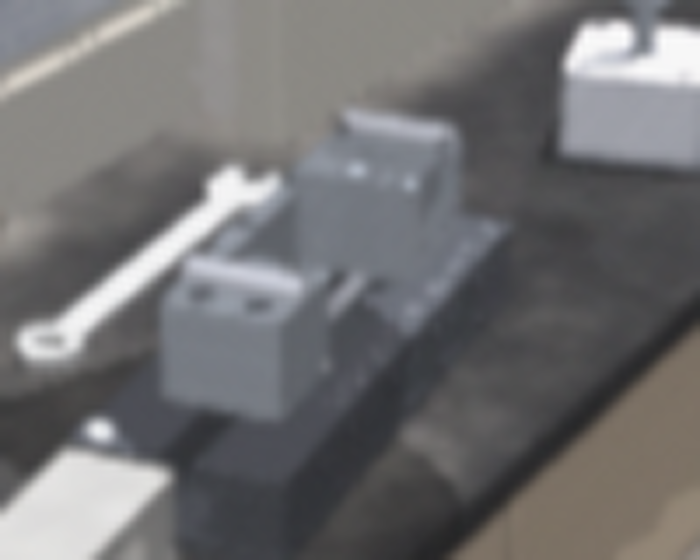

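The pack is one flush block now: its sides are continuous in the scene view, and the bright nut shows down through the hole at crop (470,205). Next is the pin.

```bash
python3 - <<'E'
from h import *
c=np.load("w11.npy",allow_pickle=True).item()
f=lambda pts,z: onz(c,[[160-.33+x/3.,90-.33+y/3.] for x,y in pts],z)*1000
def s(n,p): print(n,p.round(1).tolist(),bf(p).round(1).tolist())
s("hole",f([(470,210)],.076)); s("rail",f([(187,131),(602,131)],.068)); s("sc",f([(376,134),(376,290)],.076)); s("nut",f([(228,177),(228,214)],.026))
E
python3 -m jog '-5 -35 0 0 0.5 0 0; -10 -70 0 0 0.5 0 0; -12 -105 0 0 0.5 0 0; -12 -140 0 0 0.5 0 0; -12 -175 0 0 0.5 0 0; -5 -205 0 0 0.5 0 0; 10 -220 0 0 0.5 0 0; 27 -222 -10 0 0.5 0 0; 27 -222 -40 0 0.5 0 0; 27 -222 -60 0 0.5 0 0'
python3 -m jog '0 0 0 0 0 0 0.3; 0 0 0 0 0 0 0.4'
```

```text
hole [[496.3, -122.9, 76.0]] [[0.8, -72.3]]
rail [[506.9, -35.3, 68.0], [524.5, -158.9, 68.0]] [[23.6, 12.9], [23.6, -111.9]]
sc [[514.5, -92.5, 76.0], [468.2, -98.0, 76.0]] [[23.0, -44.8], [-23.6, -43.7]]
nut [[489.5, -38.6, 26.0], [476.7, -39.6, 26.0]] [[5.9, 12.1], [-7.0, 12.9]]
time_s: 19.33
ee_pos: [0.4848, -0.35, 0.0821]
eef_rot: [-1.577, -0.009, -2.999]
force: [0.1, -1.1, -0.8]
grip_width: 0.0942
time_s: 19.5
ee_pos: [0.4837, -0.3492, 0.0797]
eef_rot: [-1.58, -0.013, -2.999]
force: [0.1, 0.2, -0.5]
grip_width: 0.0839
```

```bash
python3 -m jog '4.9 -1.9 0 -0.5 -0.75 0 0.45; 4.9 -1.9 0 -0.5 -0.75 0 0.5; 4.9 -1.9 -10 -0.5 -0.75 0 0.5; 4.9 -1.9 -20 -0.5 -0.75 0 0.5; 4.9 -1.9 -27 -0.5 -0.75 0 0.55; 4.9 -1.9 -27 -0.5 -0.75 0 0.55'
python3 - <<'E'
from h import *
print(get_obs()["ee_pos"],get_obs()["eef_rot"])
c=camera("wrist"); np.save("w12.npy",c,allow_pickle=True)
cv2.imwrite("pics/w12.png",c["img"][:,:,::-1])
P,uv=cloud(c)
k=(P[:,1]<-.33)&(P[:,1]>-.37)&(P[:,2]>.1025)&(P[:,2]<.108)&(P[:,0]<.51)&(P[:,0]>.46);print(k.sum(),rect(P[k]))
E
```

```text
time_s: 20.0
ee_pos: [0.4877, -0.3505, 0.0506]
eef_rot: [-1.572, -0.003, -2.999]
force: [-0.2, 0.8, -0.2]
grip_width: 0.0445
[ 0.48773566 -0.35048331  0.05062091] [-1.57162849 -0.00303101 -2.99939212]
1110 (488.6, -351.3, [20.3, 20.1], 33.7)
```

View pics/w12.png

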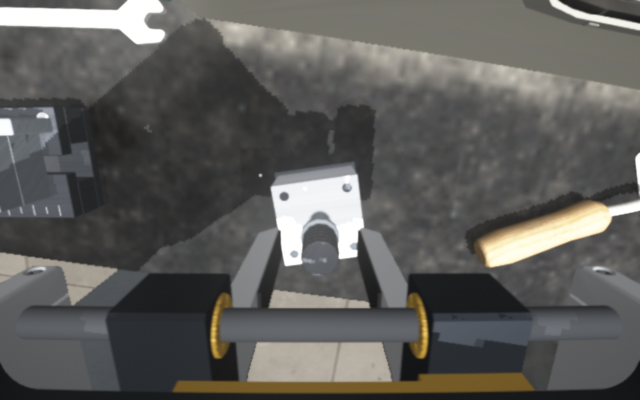

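The pin head (320,258) now lies between the fingers, so I close.

```bash
python3 -m jog '0.9 -0.7 0 0 0 0 0.65; 0.9 -0.7 0 0 0 0 0.7; 0.9 -0.7 0 0 0 0 0.74; 0.9 -0.7 0 0 0 0 0.77; 0.9 -0.7 0 0 0 0 0.8;0.9 -0.7 0 0 0 0 0.85;0.9 -0.7 0 0 0 0 0.9;0.9 -0.7 0 0 0 0 0.9' 40
```

```text
time_s: 20.72
ee_pos: [0.4891, -0.3515, 0.0519]
eef_rot: [-1.571, -0.002, -2.999]
force: [-0.7, 0.5, 2.1]
grip_width: 0.0205
```

Gripped: the opening is 20.5 mm on the 21 mm grip. I lift straight up, then carry.

```bash
python3 -m jog '0 0 12 0 0 0 0.9; 0 0 27 0 0 0 0.9; 0 0 45 0 0 0 0.9; 0 0 65 0 0 0 0.9; 0 0 85 0 0 0 0.9; -10 15 105 0 0 0 0.9; -20 40 110 0 0 0 0.9; -25 70 110 0 0 0 0.9; -25 100 110 0 0 0 0.9; -20 130 110 0 0 0 0.9'
python3 -m jog '5 30 0 0 0 0 0.9; 15 60 0 0 0 0 0.9; 22 80 0 0 0 0 0.9; 26 90 0 0 0 0 0.9; 26 95 0 0 0 0 0.9;26 95 0 0 0 0 0.9'
```

```text
time_s: 21.55
ee_pos: [0.4683, -0.2204, 0.1629]
eef_rot: [-1.57, -0.002, -3.0]
force: [0.1, 0.5, -0.8]
grip_width: 0.02
time_s: 22.05
ee_pos: [0.4942, -0.1252, 0.1631]
eef_rot: [-1.57, -0.002, -3.0]
force: [-1.3, 0.1, -0.9]
grip_width: 0.0202
```

```bash
python3 -m jog '2.6 2 -10 0 0 0 0.9; 2.6 2 -20 0 0 0 0.9; 2.6 2 -30 0 0 0 0.9; 2.6 2 -32 0 0 0 0.9;2.6 2 -32 0 0 0 0.9'
python3 - <<'E'
from h import *
c=camera("wrist"); np.save("w13.npy",c,allow_pickle=True)
cv2.imwrite("pics/w13.png",cv2.resize(c["img"][150:300,220:420,::-1],None,fx=4,fy=4,interpolation=cv2.INTER_CUBIC))
c=camera("scene"); cv2.imwrite("pics/s13.png",cv2.resize(c["img"][150:230,300:400,::-1],None,fx=7,fy=7,interpolation=cv2.INTER_CUBIC))
E
```

```text
time_s: 22.47
ee_pos: [0.4961, -0.1235, 0.1298]
eef_rot: [-1.571, -0.004, -3.0]
force: [-0.5, -0.1, -1.0]
grip_width: 0.0202
```

View pics/w13.png

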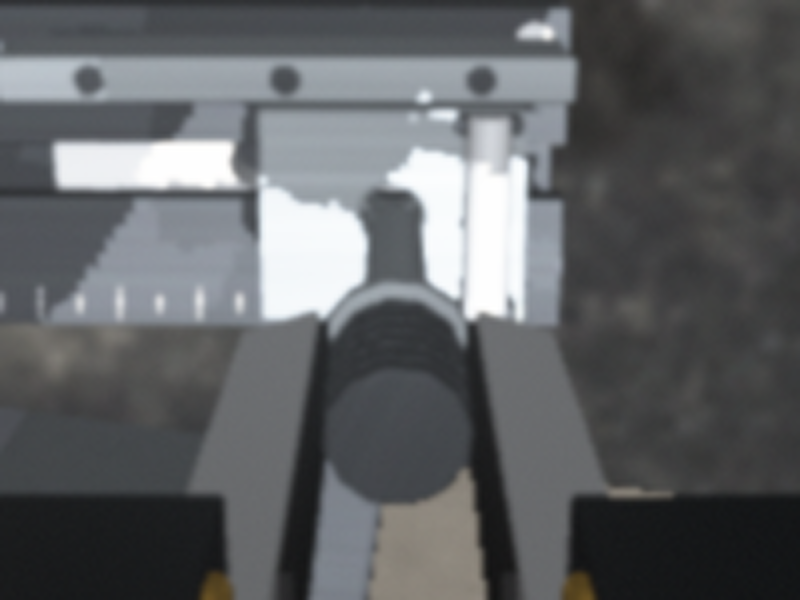

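View pics/s13.png

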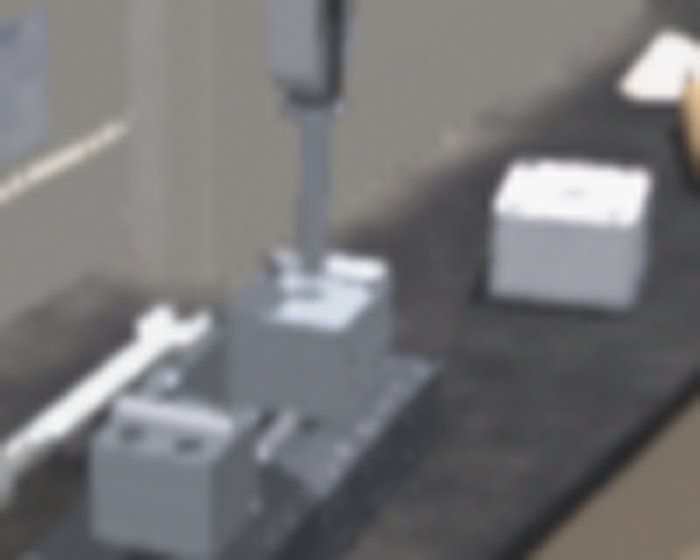

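The shank points into the hole (about (390,205) in the crop). I lower it slowly and watch the force.

```bash
python3 -m jog '0.7 0.3 -2 0 0 0 0.9; 0.7 0.3 -4 0 0 0 0.9; 0.7 0.3 -6 0 0 0 0.9; 0.7 0.3 -8 0 0 0 0.9; 0.7 0.3 -9 0 0 0 0.9;0.7 0.3 -9 0 0 0 0.9'
```

```text
time_s: 23.07
ee_pos: [0.4974, -0.1231, 0.1218]
eef_rot: [-1.57, -0.002, -3.0]
force: [0.6, 0.6, -0.6]
grip_width: 0.0203
```

Tip at about 74 with no contact force, so it is entering the hole. I continue.

```bash
python3 -m jog '-0.3 0 -2 0 0 0 0.9; -0.3 0 -4 0 0 0 0.9; -0.3 0 -6 0 0 0 0.9; -0.3 0 -8 0 0 0 0.9;-0.3 0 -8 0 0 0 0.9'; python3 -m jog '0 0 -2 0 0 0 0.9; 0 0 -4 0 0 0 0.9; 0 0 -6 0 0 0 0.9; 0 0 -8 0 0 0 0.9;0 0 -8 0 0 0 0.9'
```

```text
time_s: 23.48
ee_pos: [0.4969, -0.1231, 0.1133]
eef_rot: [-1.571, -0.003, -3.0]
force: [-0.5, -0.1, -0.7]
grip_width: 0.0205
time_s: 23.9
ee_pos: [0.4967, -0.123, 0.1049]
eef_rot: [-1.571, -0.003, -3.0]
force: [-1.0, -0.4, -1.3]
grip_width: 0.0201
```

```bash
python3 -m jog '0 0 -2 0 0 0 0.9; 0 0 -4 0 0 0 0.9; 0 0 -6 0 0 0 0.9; 0 0 -8 0 0 0 0.9; 0 0 -10 0 0 0 0.9;0 0 -10 0 0 0 0.9'; python3 -m jog '0 0 -2 0 0 0 0.9; 0 0 -4 0 0 0 0.9; 0 0 -6 0 0 0 0.9; 0 0 -8 0 0 0 0.9; 0 0 -10 0 0 0 0.9;0 0 -10 0 0 0 0.9'
```

```text
time_s: 24.4
ee_pos: [0.4965, -0.123, 0.0944]
eef_rot: [-1.571, -0.004, -3.0]
force: [-0.4, -0.2, -1.3]
grip_width: 0.0202
time_s: 24.9
ee_pos: [0.4963, -0.1229, 0.0839]
eef_rot: [-1.571, -0.004, -3.0]
force: [-0.4, -0.1, -0.4]
grip_width: 0.0199
```

```bash
python3 -m jog '0 0 -2 0 0 0 0.9; 0 0 -4 0 0 0 0.9; 0 0 -6 0 0 0 0.9; 0 0 -6 0 0 0 0.9'
```

```text
time_s: 25.23
ee_pos: [0.4961, -0.1228, 0.0775]
eef_rot: [-1.572, -0.005, -3.0]
force: [0.9, -0.0, -1.8]
grip_width: 0.0204
```

```bash
python3 -m jog '0 0 -1 0 0 0 0.9; 0 0 -2 0 0 0 0.9; 0 0 -3 0 0 0 0.9; 0 0 -3 0 0 0 0.9'; python3 -m jog '0 0 -0.7 0 0 0 0.9; 0 0 -1.4 0 0 0 0.9;0 0 -1.4 0 0 0 0.9'
```

```text
time_s: 25.57
ee_pos: [0.496, -0.1228, 0.0743]
eef_rot: [-1.572, -0.005, -3.0]
force: [-0.3, -0.1, -1.1]
grip_width: 0.0204
time_s: 25.82
ee_pos: [0.4963, -0.1229, 0.0733]
eef_rot: [-1.571, -0.004, -3.0]
force: [-0.8, 0.9, 3.2]
grip_width: 0.02
```

Contact with the nut is at TCP z 73.3, so tip 26 as expected, at about 4 N. Now I slide toward the support in short steps under light pressure.

```bash
python3 -m jog '-0.1 0.8 -0.8 0 0 0 0.9; -0.2 1.6 -1 0 0 0 0.9; -0.35 2.5 -1 0 0 0 0.9; -0.35 2.5 -1 0 0 0 0.9'; python3 -m jog '-0.1 0.8 -0.8 0 0 0 0.9; -0.2 1.6 -1 0 0 0 0.9; -0.35 2.5 -1 0 0 0 0.9; -0.35 2.5 -1 0 0 0 0.9'
```

```text
time_s: 26.15
ee_pos: [0.4967, -0.1213, 0.0732]
eef_rot: [-1.569, -0.003, -3.0]
force: [-0.8, -5.3, 6.8]
grip_width: 0.0204
time_s: 26.48
ee_pos: [0.497, -0.1201, 0.0732]
eef_rot: [-1.566, -0.001, -3.0]
force: [-1.8, -7.5, 7.0]
grip_width: 0.0202
```

```bash
python3 -m jog '-0.5 1 -0.8 0.3 0 0 0.9; -0.9 2 -1 0.3 0 0 0.9; -1.2 3 -1 0.3 0 0 0.9; -1.2 3 -1 0.3 0 0 0.9'; python3 -m jog '-0.2 1 -0.8 0.3 0 0 0.9; -0.4 2 -1 0.3 0 0 0.9; -0.7 3 -1 0.3 0 0 0.9; -0.7 3 -1 0.3 0 0 0.9'
```

```text
time_s: 26.82
ee_pos: [0.4965, -0.1184, 0.0732]
eef_rot: [-1.568, 0.002, -2.999]
force: [-0.6, -7.5, 6.7]
grip_width: 0.0201
time_s: 27.15
ee_pos: [0.4966, -0.1168, 0.0732]
eef_rot: [-1.57, 0.004, -2.999]
force: [-0.5, -9.4, 7.2]
grip_width: 0.0199
```

```bash
python3 -m jog '-0.6 1 -0.8 0.1 0.25 0 0.9; -1.2 2 -1 0.1 0.25 0 0.9; -1.6 3 -1 0.1 0.25 0 0.9; -1.6 3 -1 0.1 0.25 0 0.9'; python3 -m jog '-0.4 1 -0.8 0.1 0 0 0.9; -0.8 2 -1 0.1 0 0 0.9; -1 3 -1 0.1 0 0 0.9; -1 3 -1 0.1 0 0 0.9'; python3 -m jog '-0.4 1 -0.8 0.1 0 0 0.9; -0.8 2 -1 0.1 0 0 0.9; -1 3 -1 0.1 0 0 0.9; -1 3 -1 0.1 0 0 0.9'
```

```text
time_s: 27.48
ee_pos: [0.4958, -0.1151, 0.0732]
eef_rot: [-1.569, 0.003, -2.999]
force: [0.5, -6.9, 6.1]
grip_width: 0.02
time_s: 27.82
ee_pos: [0.4957, -0.1133, 0.0733]
eef_rot: [-1.568, 0.005, -2.999]
force: [-0.2, -6.2, 5.9]
grip_width: 0.0203
time_s: 28.15
ee_pos: [0.4956, -0.1116, 0.0733]
eef_rot: [-1.566, 0.007, -2.999]
force: [-0.0, -6.9, 6.5]
grip_width: 0.0201
```

```bash
python3 - <<'E'
from h import *
c=camera("wrist"); np.save("w14.npy",c,allow_pickle=True)
cv2.imwrite("pics/w14.png",cv2.resize(c["img"][150:300,180:420,::-1],None,fx=3.3,fy=3.3,interpolation=cv2.INTER_CUBIC))
E
```

```text
(no output)
```

View pics/w14.png

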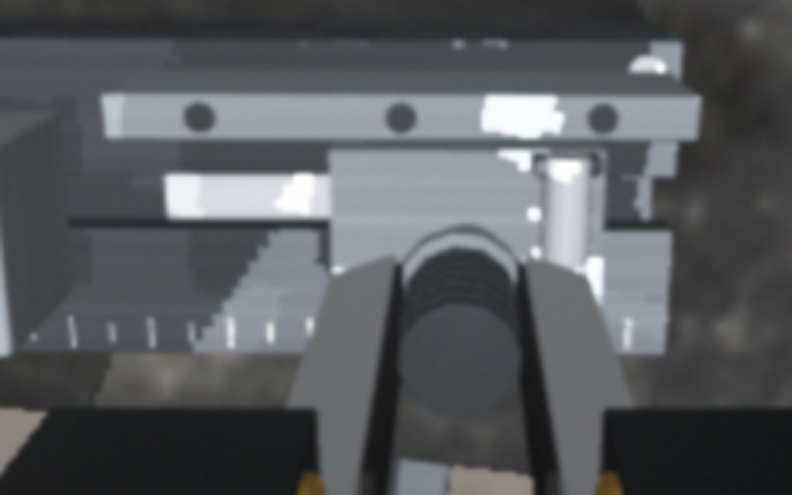

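```bash
python3 - <<'E'
from h import *
c=np.load("w14.npy",allow_pickle=True).item()
f=lambda pts,z: onz(c,[[180-.35+x/3.3,150-.35+y/3.3] for x,y in pts],z)*1000
print("rail",bf(f([(105,137),(698,138)],.068)).round(1).tolist())
print("saddle edge",bf(f([(332,151),(520,151)],.076)).round(1).tolist())
print("pin top",bf(f([(459,360)],.0262+.1)).round(1), "TCP",bf(np.array([[495.6,-111.6]])))
P,uv=cloud(c);P=P*1000;B=bf(P);k=(P[:,2]>120)&(P[:,2]<129)&(np.abs(B[:,1]+61)<11)&(np.abs(B[:,0])<14);print(k.sum(),rect(P[k]/1000),B[k].mean(0),P[k].mean(0))
E
```

```text
rail [[24.0, 12.7], [23.8, -111.8]]
saddle edge [[22.9, -35.9], [22.9, -73.9]]
pin top [[  0.3 -61.4]] TCP [[  1.63729285 -61.03604896]]
1253 (494.9, -112.0, [20.7, 21.9], 10.4) [  1.92346726 -61.23591598] [ 495.91142594 -111.75765947  125.95531531]
```

The pack follows the pin, and the saddle is at most 0.7 mm off the rail, so I ease off the −x correction and go on.

```bash
python3 -m jog '0.1 1 -0.8 0.3 0.2 0 0.9; 0 2 -1 0.3 0.2 0 0.9; -0.1 3 -1 0.3 0.2 0 0.9; -0.1 3 -1 0.3 0.2 0 0.9'; python3 -m jog '0 1 -0.8 0.1 0 0 0.9; -0.1 2 -1 0.1 0 0 0.9; -0.3 3 -1 0.1 0 0 0.9; -0.3 3 -1 0.1 0 0 0.9'; python3 -m jog '-0.1 1 -0.8 0.2 0.1 0 0.9; -0.3 2 -1 0.2 0.1 0 0.9; -0.4 3 -1 0.2 0.1 0 0.9; -0.4 3 -1 0.2 0.1 0 0.9'
```

```text
time_s: 28.53
ee_pos: [0.4961, -0.1101, 0.0732]
eef_rot: [-1.568, 0.006, -2.999]
force: [-2.0, -8.6, 6.5]
grip_width: 0.0199
time_s: 28.87
ee_pos: [0.4964, -0.1087, 0.0733]
eef_rot: [-1.566, 0.008, -2.998]
force: [-2.5, -10.3, 7.7]
grip_width: 0.0204
time_s: 29.2
ee_pos: [0.4966, -0.1074, 0.0734]
eef_rot: [-1.566, 0.008, -2.998]
force: [-2.3, -10.3, 8.5]
grip_width: 0.0202
```

```bash
python3 -m jog '-0.1 1 -0.8 0.2 0.1 0 0.9; -0.3 2 -1 0.2 0.1 0 0.9; -0.4 3 -1 0.2 0.1 0 0.9; -0.4 3 -1 0.2 0.1 0 0.9'; python3 -m jog '-0.1 1 -0.8 0.2 0.1 0 0.9; -0.3 2 -1 0.2 0.1 0 0.9; -0.4 3 -1 0.2 0.1 0 0.9; -0.4 3 -1 0.2 0.1 0 0.9'
```

```text
time_s: 29.53
ee_pos: [0.4967, -0.106, 0.0733]
eef_rot: [-1.567, 0.008, -2.998]
force: [-3.3, -9.1, 8.0]
grip_width: 0.0201
time_s: 29.87
ee_pos: [0.4967, -0.1046, 0.0733]
eef_rot: [-1.567, 0.008, -2.998]
force: [-3.0, -11.0, 7.8]
grip_width: 0.0203
```

```bash
python3 -m jog '-0.8 1 -0.8 0.2 0.4 0 0.9; -1.5 2 -1 0.2 0.4 0 0.9; -2 3 -1 0.2 0.4 0 0.9; -2 3 -1 0.2 0.4 0 0.9'; python3 -m jog '-0.4 1 -0.8 0.2 0.2 0 0.9; -0.8 2 -1 0.2 0.2 0 0.9; -1.2 3 -1 0.2 0.2 0 0.9; -1.2 3 -1 0.2 0.2 0 0.9'
```

```text
time_s: 30.2
ee_pos: [0.4955, -0.103, 0.0733]
eef_rot: [-1.568, 0.003, -2.998]
force: [-0.2, -6.6, 5.3]
grip_width: 0.0202
time_s: 30.53
ee_pos: [0.4952, -0.1013, 0.0733]
eef_rot: [-1.569, 0.003, -2.997]
force: [0.0, -7.7, 6.1]
grip_width: 0.0201
```

```bash
python3 -m jog '-0.4 1 -0.8 0.2 0.2 0 0.9; -0.8 2 -1 0.2 0.2 0 0.9; -1.2 3 -1 0.2 0.2 0 0.9; -1.2 3 -1 0.2 0.2 0 0.9'; python3 -m jog '-0.3 1 -0.8 0.2 0.2 0 0.9; -0.6 2 -1 0.2 0.2 0 0.9; -0.8 3 -1 0.2 0.2 0 0.9; -0.8 3 -1 0.2 0.2 0 0.9'
```

```text
time_s: 30.87
ee_pos: [0.4948, -0.0995, 0.0733]
eef_rot: [-1.57, 0.002, -2.997]
force: [-0.2, -6.6, 6.2]
grip_width: 0.0199
time_s: 31.2
ee_pos: [0.4949, -0.0978, 0.0733]
eef_rot: [-1.57, 0.001, -2.997]
force: [-0.0, -8.1, 6.2]
grip_width: 0.0202
```

```bash
python3 - <<'E'
from h import *
c=camera("wrist"); np.save("w15.npy",c,allow_pickle=True)
cv2.imwrite("pics/w15.png",cv2.resize(c["img"][150:300,180:420,::-1],None,fx=3.3,fy=3.3,interpolation=cv2.INTER_CUBIC))
P,uv=cloud(c);P=P*1000;B=bf(P);k=(P[:,2]>121)&(P[:,2]<129)&(np.abs(B[:,1]+47.5)<10)&(np.abs(B[:,0])<14)&(uv[:,0]>305)&(uv[:,0]<332);print(k.sum(),B[k].min(0),B[k].max(0),P[k].mean(0))
E
```

```text
929 [ -8.29675738 -54.5899605 ] [ 12.75678735 -41.03403046] [495.24243413 -98.27733525 126.19120586]
```

View pics/w15.png

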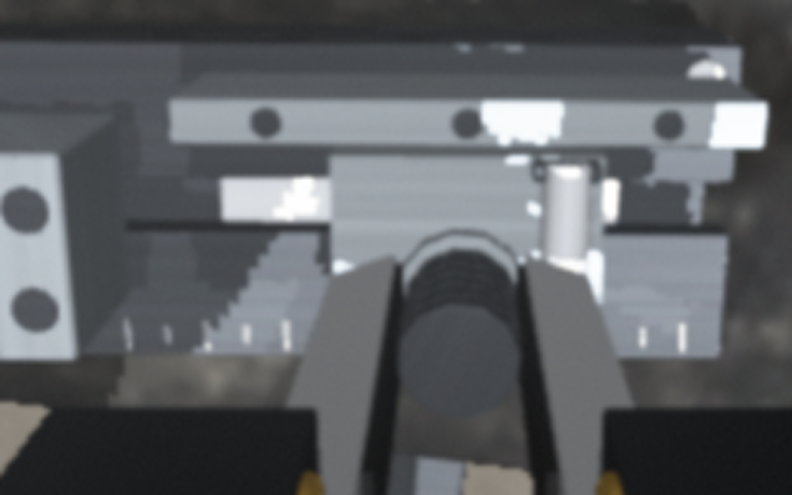

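```bash
python3 - <<'E'
from h import *
c=np.load("w15.npy",allow_pickle=True).item()
f=lambda pts,z: onz(c,[[180-.35+x/3.3,150-.35+y/3.3] for x,y in pts],z)*1000
print("nut ends",bf(f([(220,200),(619,200)],.026)).round(1).tolist())
print("rail",bf(f([(170,147),(765,147)],.068)).round(1).tolist())
print("saddle",bf(f([(331,156),(520,156)],.076)).round(1).tolist())
E
python3 -m jog '-0.5 1 -0.8 0 0 0 0.9; -1 2 -1 0 0 0 0.9; -1.2 3 -1 0 0 0 0.9; -1.2 3 -1 0 0 0 0.9'
```

```text
nut ends [[-1.4, 12.9], [-1.0, -88.6]]
rail [[22.9, 13.0], [23.3, -112.2]]
saddle [[23.1, -21.9], [23.2, -60.2]]
time_s: 31.58
ee_pos: [0.4945, -0.0961, 0.0733]
eef_rot: [-1.567, 0.003, -2.997]
force: [-0.7, -8.0, 5.9]
grip_width: 0.0204
```

Both nut ends show (bed y 12.9 and −88.6), so the hole should be near −37.8. The pin is at about −45.6. I continue feeling for it, gently.

```bash
python3 -m jog '-0.4 1 -0.8 0.2 0.1 0 0.9; -0.8 2 -1 0.2 0.1 0 0.9; -1 3 -1 0.2 0.1 0 0.9; -1 3 -1 0.2 0.1 0 0.9'; python3 -m jog '-0.4 1 -0.8 0.2 0.1 0 0.9; -0.8 2 -1 0.2 0.1 0 0.9; -1 3 -1 0.2 0.1 0 0.9; -1 3 -1 0.2 0.1 0 0.9'
```

```text
time_s: 31.92
ee_pos: [0.4943, -0.0944, 0.0732]
eef_rot: [-1.568, 0.004, -2.997]
force: [-0.3, -7.9, 5.9]
grip_width: 0.0204
time_s: 32.25
ee_pos: [0.4941, -0.0927, 0.0732]
eef_rot: [-1.569, 0.005, -2.997]
force: [-0.1, -7.1, 6.8]
grip_width: 0.0204
```

```bash
python3 -m jog '-0.4 1 -1 0.2 0.1 0 0.9; -0.8 2 -1.2 0.2 0.1 0 0.9; -0.8 2.5 -1.2 0.2 0.1 0 0.9; -0.8 2.5 -1.2 0.2 0.1 0 0.9'; python3 -m jog '-0.4 1 -1 0.2 0.1 0 0.9; -0.7 2 -1.2 0.2 0.1 0 0.9; -0.7 2.5 -1.2 0.2 0.1 0 0.9; -0.7 2.5 -1.2 0.2 0.1 0 0.9'
```

```text
time_s: 32.58
ee_pos: [0.4942, -0.0917, 0.0731]
eef_rot: [-1.569, 0.005, -2.996]
force: [0.2, -9.7, 8.3]
grip_width: 0.02
time_s: 32.92
ee_pos: [0.4944, -0.0908, 0.0731]
eef_rot: [-1.569, 0.006, -2.996]
force: [-1.1, -10.0, 8.3]
grip_width: 0.0201
```

```bash
python3 -m jog '-0.4 1 -1 0.2 0.1 0 0.9; -0.7 2 -1.2 0.2 0.1 0 0.9; -0.7 2.5 -1.2 0.2 0.1 0 0.9; -0.7 2.5 -1.2 0.2 0.1 0 0.9'; python3 -m jog '-0.4 1 -1 0.2 0.1 0 0.9; -0.7 2 -1.2 0.2 0.1 0 0.9; -0.7 2.5 -1.2 0.2 0.1 0 0.9; -0.7 2.5 -1.2 0.2 0.1 0 0.9'
```

```text
time_s: 33.25
ee_pos: [0.4944, -0.09, 0.0731]
eef_rot: [-1.569, 0.007, -2.996]
force: [-2.3, -9.9, 8.6]
grip_width: 0.0201
time_s: 33.58
ee_pos: [0.4945, -0.0892, 0.073]
eef_rot: [-1.569, 0.007, -2.996]
force: [-1.2, -10.4, 9.2]
grip_width: 0.0207
```

```bash
python3 -m jog '-1 1 -0.8 0.1 0.4 0 0.9; -2 2 -0.8 0.1 0.4 0 0.9; -2.5 2.5 -1 0.1 0.4 0 0.9; -2.5 2.5 -1 0.1 0.4 0 0.9'; python3 -m jog '-0.7 1 -0.8 0 0.1 0 0.9; -1.2 2 -1 0 0.1 0 0.9; -1.2 2.5 -1.2 0 0.1 0 0.9; -1.2 2.5 -1.2 0 0.1 0 0.9'
```

```text
time_s: 33.92
ee_pos: [0.4927, -0.0878, 0.0728]
eef_rot: [-1.569, 0.003, -2.996]
force: [0.4, -5.2, 4.0]
grip_width: 0.0201
time_s: 34.25
ee_pos: [0.4918, -0.0856, 0.0718]
eef_rot: [-1.568, 0.002, -2.995]
force: [1.2, -3.9, 1.5]
grip_width: 0.0203
```

z is dropping (71.8) and the force has fallen, so the tip has found the hole. Now I press straight down, gently.

```bash
python3 -m jog '0 0 -0.8 0 0 0 0.9; 0 0 -1.6 0 0 0 0.9; 0 0 -2 0 0 0 0.9; 0 0 -2 0 0 0 0.9'
```

```text
time_s: 34.58
ee_pos: [0.4917, -0.0856, 0.0696]
eef_rot: [-1.568, 0.001, -2.996]
force: [1.2, -3.0, 0.5]
grip_width: 0.0199
```

```bash
python3 -m jog '0 -0.1 -1 0 0 0 0.9; 0 -0.1 -2 0 0 0 0.9; 0 -0.1 -3 0 0 0 0.9; 0 -0.1 -3 0 0 0 0.9'; python3 -m jog '0 0 -1 0 0 0 0.9; 0 0 -2 0 0 0 0.9; 0 0 -3 0 0 0 0.9; 0 0 -3 0 0 0 0.9'
```

```text
time_s: 34.92
ee_pos: [0.4916, -0.0857, 0.0663]
eef_rot: [-1.568, 0.001, -2.996]
force: [0.5, -4.1, -1.2]
grip_width: 0.0199
time_s: 35.25
ee_pos: [0.4916, -0.0857, 0.0632]
eef_rot: [-1.568, 0.001, -2.996]
force: [0.9, -3.4, -0.6]
grip_width: 0.0201
```

```bash
python3 -m jog '0 -0.1 -1 0 0 0 0.9; 0 -0.1 -2 0 0 0 0.9; 0 -0.1 -3 0 0 0 0.9; 0 -0.1 -3 0 0 0 0.9'; python3 -m jog '0 0 -1 0 0 0 0.9; 0 0 -2 0 0 0 0.9; 0 0 -2.5 0 0 0 0.9; 0 0 -2.5 0 0 0 0.9'
```

```text
time_s: 35.58
ee_pos: [0.4915, -0.0858, 0.0599]
eef_rot: [-1.568, 0.001, -2.996]
force: [2.6, -2.7, -0.7]
grip_width: 0.0204
time_s: 35.92
ee_pos: [0.4915, -0.0858, 0.0575]
eef_rot: [-1.568, 0.001, -2.996]
force: [1.5, -3.2, 0.9]
grip_width: 0.0201
```

```bash
python3 -m jog '0 0 -0.7 0 0 0 0.9; 0 0 -1.4 0 0 0 0.9; 0 0 -1.4 0 0 0 0.9'
python3 - <<'E'
from h import *
c=camera("wrist"); np.save("w16.npy",c,allow_pickle=True)
cv2.imwrite("pics/w16.png",cv2.resize(c["img"][150:300,180:420,::-1],None,fx=3.3,fy=3.3,interpolation=cv2.INTER_CUBIC))
c=camera("scene"); cv2.imwrite("pics/s16.png",cv2.resize(c["img"][150:230,300:400,::-1],None,fx=7,fy=7,interpolation=cv2.INTER_CUBIC))
E
```

```text
time_s: 36.17
ee_pos: [0.4919, -0.0859, 0.0573]
eef_rot: [-1.568, 0.002, -2.995]
force: [-3.2, -2.2, 16.3]
grip_width: 0.0201
```

View pics/w16.png

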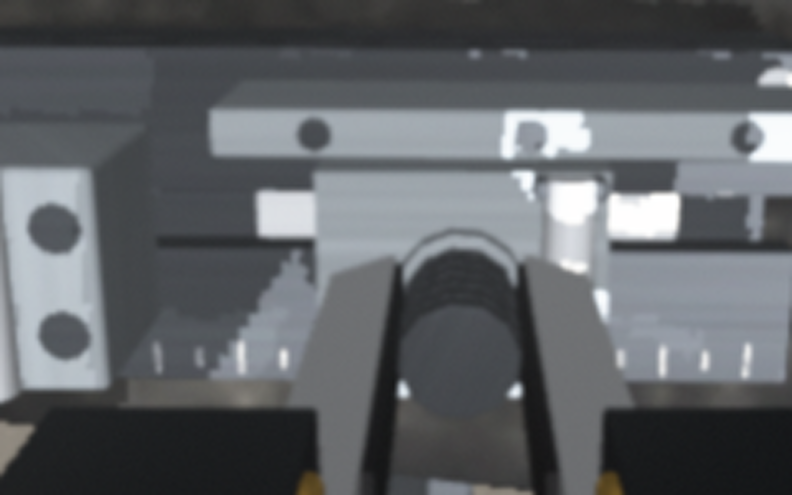

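View pics/s16.png

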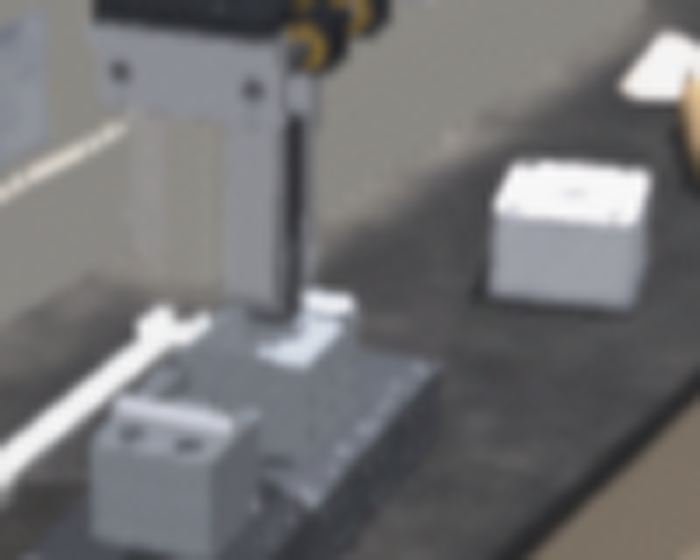

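z stopped at 57.3, exactly 16 mm below the nut contact, with a clear 16 N rise, so the collar is home. I release slowly and lift.

```bash
python3 -m jog '0 0 0 0 0 0 0.9; 0 0 0 0 0 0 0.72; 0 0 0 0 0 0 0.65; 0 0 0 0 0 0 0.55; 0 0 0 0 0 0 0.5; 0 0 0 0 0 0 0.5'; python3 -m jog '0 0 8 0 0 0 0.5; 0 0 20 0 0 0 0.5; 0 0 40 0 0 0 0.5; -20 0 70 0 0 0 0.5; -40 0 90 0 0 0 0.5;-40 0 90 0 0 0 0.5'
python3 - <<'E'
from h import *
c=camera("wrist"); np.save("w17.npy",c,allow_pickle=True)
cv2.imwrite("pics/w17.png",cv2.resize(c["img"][60:260,180:440,::-1],None,fx=3,fy=3,interpolation=cv2.INTER_CUBIC))
c=camera("scene"); cv2.imwrite("pics/s17.png",cv2.resize(c["img"][150:250,290:400,::-1],None,fx=6,fy=6,interpolation=cv2.INTER_CUBIC))
E
```

```text
time_s: 36.77
ee_pos: [0.4918, -0.0858, 0.0571]
eef_rot: [-1.568, 0.002, -2.995]
force: [0.3, -0.5, 0.2]
grip_width: 0.0462
time_s: 37.27
ee_pos: [0.4514, -0.086, 0.1514]
eef_rot: [-1.566, 0.007, -2.996]
force: [0.8, 0.0, 0.1]
grip_width: 0.047
```

View pics/w17.png

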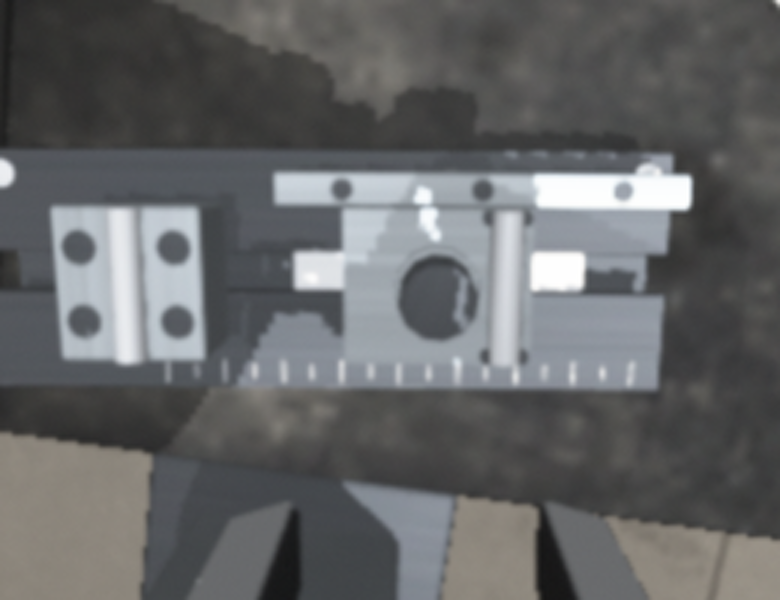

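View pics/s17.png

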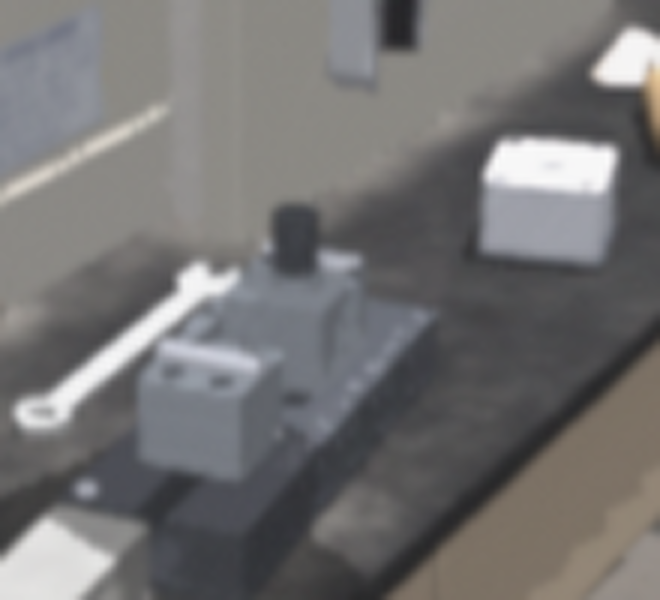

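```bash
python3 - <<'E'
from h import *
c=np.load("w17.npy",allow_pickle=True).item()
f=lambda pts,z: onz(c,[[180-.33+x/3.,60-.33+y/3.] for x,y in pts],z)*1000
print("rail",bf(f([(275,207),(690,207)],.068)).round(1).tolist())
print("saddle",bf(f([(344,209),(344,361),(490,209)],.076)).round(1).tolist())
print("nut",bf(f([(293,272),(585,272)],.026)).round(1).tolist())
P,uv=cloud(c);P=P*1000;B=bf(P);k=(P[:,2]>105)&(P[:,2]<115)&(np.abs(B[:,1]+37)<14)&(np.abs(B[:,0])<16);print(k.sum(),rect(P[k]/1000),np.median(P[k][:,2]),bf(np.array([rect(P[k]/1000)[:2]])))
t=camera("top")
for n in("mortar_prism","spanner","caliper"):
    m=masks_of(n,"top")
    if m: Q,_=cloud(t,m[0]["mask"]); print(n,m[0]["conf"],m[0]["extent"],rect(Q))
print(get_obs()["force"])
E
```

```text
rail [[23.3, 12.4], [23.9, -112.1]]
saddle [[23.1, -8.8], [-22.0, -8.2], [23.3, -51.3]]
nut [[-0.3, 12.7], [0.1, -88.8]]
555 (491.1, -86.0, [20.2, 20.8], 31.1) 110.70498479384428 [[  0.78018971 -35.05768538]]
mortar_prism 0.76 [241.6, 220.9, 288.2, 233.2] (474.2, 157.3, [44.3, 160.9], 7.4)
spanner 0.55 [317.6, 185.9, 375.9, 195.2] (601.4, -119.0, [26.3, 190.9], 3.7)
caliper 0.95 [176.8, 207.7, 234.7, 246.0] (484.9, 369.1, [51.3, 221.7], 33.9)
[0.33791198 0.31955459 0.42189433]
```

The pin top is at about 110 mm (home means 110). The saddle lies flush to the rail within about 0.5 mm, and the bystanders are where they were, to within mask noise. I'm handing in.

```bash
python3 -c "
from station import hand_in;print(hand_in())"
```

```text
the job is handed in; nothing more can be done
None
```

The pack is squared against the rail and the pin is fully home through the saddle, spacers and nut. I handed the job in at about 37 s, and `hand_in` gave no verdict.

**How it went**
- **Squaring:** I gripped all three layers lightly along the slot direction, then pushed them to the rail with two fingers at about 25 N.
- **Pin:** I took it from the rest, lowered it through the pack to the nut, and slid pin and pack about 37 mm toward the support, pressing down at 6–9 N. The tip then dropped 16 mm to a clear stop at 16 N, after which I let go and backed off.

**Last checks**
- **Pin:** its top is at 110.7 mm, against 110 mm when home.
- **Pack:** the saddle edge lies within about 0.7 mm of the rail face and square to it. The nut ends sit even on both sides of the pin. I last saw the lower spacers flush before inserting the pin.
- **Robot:** it stands clear, with no force on the tool.
- **Bystanders:** the top camera puts them within about 6 mm of their first readings, which is mask noise.

**What disagreed or failed**
- **Fingertips:** the real fingertips end about 31 mm above the reported TCP. My first squaring therefore reached only the saddle, and my first pin grasp closed on air. I found this from the depth images and redid both with the offset.
- **Hole position:** the nut's ends suggested bed y ≈ −37.8 mm, but the pin went in at about −35 mm by camera. That was found by feel.

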